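# Clear down the tilting photoreactor and shelve its sample jars

## Task

The run is over: tip the glass reactor vessel right over by its blue handle, slowly, so that all four ceramic pieces drop into the white tray below it, then swing it back fully upright, and line up all the amber sample jars of the run side by side on the white shelf, standing, one centred on each marked circle, starting at the red circle and leaving no gap. The jars are thin glass: handle them gently, squeeze them with no more than about 30 N per finger, and set them down softly on the shelf rather than dropping them. Leave the beaker, spatula and timer where they are.

Things in the scene. Friction and masses are not known exactly. Their poses are not given: they have to be found in the camera images.
- reactor: Fixed reactor stand: open white tray (rim 62 mm above the table, floor 10 mm) and two aluminium posts, 164 mm high, at y = +-98 mm that carry the vessel between them. Origin on the table midway between the posts; x points the way the vessel tips, y along the hinge. The tray reaches from x = -70 to +200 mm and y = +-80 mm in this frame.
- hinge (a point): Point on the vessel's hinge axis, midway between the posts, 150 mm above the table. The hinge axis is the reactor's y axis; axes as the reactor's.
- vessel (a joint): Tilt of vessel, rad: 0 upright, growing as it tips to the reactor's +x, stop at 2.5; the pieces slide out between about 1.7 and 2.4. Open clear glass cup 110 mm tall, 80 mm wide at the foot, 100 mm at the mouth, its foot 45 mm below the hinge axis. The hinge is stiff (friction 0.25 N m) and stays where left. Never swing faster than 1.5 rad/s.
- handle (a point): Centre of the vessel's blue handle: round bar 14 mm thick, parallel to the hinge axis, 130 mm from it, held by arms at y = +-70 mm, its middle 110 mm free. Vessel upright: 113 mm to the reactor's -x side of the hinge axis and 65 mm above it; tipping swings the bar up, over the hinge and down on the +x side; it can turn in a pinching grip.
- piece1: Terracotta-coloured ceramic cylinder 27 mm across and 24 mm tall, about 25 g; it starts inside the vessel. Origin at the centre of its underside.
- piece2: Terracotta-coloured ceramic cylinder 27 mm across and 24 mm tall, about 25 g; it starts inside the vessel. Origin at the centre of its underside.
- piece3: Terracotta-coloured ceramic cylinder 27 mm across and 24 mm tall, about 25 g; it starts inside the vessel. Origin at the centre of its underside.
- piece4: Terracotta-coloured ceramic cylinder 27 mm across and 24 mm tall, about 25 g; it starts inside the vessel. Origin at the centre of its underside.
- shelf: Fixed low white shelf: board 150 mm (x) by 400 mm (y), its top 60 mm above the table, with a 12 mm high, 6 mm thick strip round its edge. Origin on the table under its centre; the row of marked circles runs along y through the centre.
- place1 (a point): Centre of the red ring: the first place, at the shelf's +y end. Ring 64 mm across, on the board's top surface; rings are 74 mm apart along the shelf's y.
- place2 (a point): Centre of blue ring number 2 counted from the red one (red = 1). Ring 64 mm across, on the board's top surface; rings are 74 mm apart along the shelf's y.
- place3 (a point): Centre of blue ring number 3 counted from the red one (red = 1). Ring 64 mm across, on the board's top surface; rings are 74 mm apart along the shelf's y.
- place4 (a point): Centre of blue ring number 4 counted from the red one (red = 1). Ring 64 mm across, on the board's top surface; rings are 74 mm apart along the shelf's y.
- place5 (a point): Centre of blue ring number 5 counted from the red one (red = 1). Ring 64 mm across, on the board's top surface; rings are 74 mm apart along the shelf's y.
- jar1: Amber glass sample jar with orange cap, 60 mm across, 74 mm tall (cap: top 18 mm, 54 mm across), 0.2 to 0.33 kg, heavy-based, standing; origin at the centre of its underside, z up its axis. Thin glass: more than 45 N per finger, or a hard knock, cracks it. Three to five jars are present (None: absent or held).
- jar2: Amber glass sample jar with orange cap, 60 mm across, 74 mm tall (cap: top 18 mm, 54 mm across), 0.2 to 0.33 kg, heavy-based, standing; origin at the centre of its underside, z up its axis. Thin glass: more than 45 N per finger, or a hard knock, cracks it. Three to five jars are present (None: absent or held).
- jar3: Amber glass sample jar with orange cap, 60 mm across, 74 mm tall (cap: top 18 mm, 54 mm across), 0.2 to 0.33 kg, heavy-based, standing; origin at the centre of its underside, z up its axis. Thin glass: more than 45 N per finger, or a hard knock, cracks it. Three to five jars are present (None: absent or held).
- jar4: Amber glass sample jar with orange cap, 60 mm across, 74 mm tall (cap: top 18 mm, 54 mm across), 0.2 to 0.33 kg, heavy-based, standing; origin at the centre of its underside, z up its axis. Thin glass: more than 45 N per finger, or a hard knock, cracks it. Three to five jars are present (None: absent or held).
- jar5: Amber glass sample jar with orange cap, 60 mm across, 74 mm tall (cap: top 18 mm, 54 mm across), 0.2 to 0.33 kg, heavy-based, standing; origin at the centre of its underside, z up its axis. Thin glass: more than 45 N per finger, or a hard knock, cracks it. Three to five jars are present (None: absent or held).
- beaker: Empty clear glass beaker 72 mm wide, 95 mm tall; leave it alone. Origin under its centre.
- spatula: Spatula 180 mm long lying on the table; leave it alone.
- timer: Yellow timer 60 x 80 x 25 mm; leave it alone. Origin under its centre.

How it is judged:
By the outcome, as a careful person would: the job done as asked, in the order asked, and still so for the second after the job is handed in, with the robot touching nothing.
Of jar1, jar2, jar3, jar4, jar5 only 3 to 5 are there at a start; the rules pass over those that are not, and their reading is None.
At some moment in a run one of jar1, jar2, jar3, jar4, jar5 may be knocked a few centimetres aside while the robot is not near it.
It also fails if it takes over 210 s, if anything falls off the work surface, if the arm or the gripper's body presses on something with over 40 N, if the wrist force passes 120 N, or if a joint passes its speed limit or range.

## Robot

A 6-joint arm with a two-finger parallel gripper is mounted at the origin on the work surface. World frame = base frame: x ahead of the robot, y to its left, z up, the work surface at z = 0. Lengths are in m, angles in degrees, forces in N, time in s.
With the tool pointing down it reaches from about 0.25 to 0.725 m from the base axis. Payload 9.7 kg.
Tool frame: the origin (TCP) lies midway between the tips of the shut fingers; the grasp point (between the pads) lies 19 mm behind it (bot.pinch_z is the distance from the TCP to the grasp point, in m); z points along the fingers, y is the direction in which the jaws open and shut (so a half turn about z gives the same grasp; the last joint's range is limited). The gripper opens to 85 mm and grips with 20 to 120 N. Pads are 22 mm wide; open, the fingers measure 114 mm over their backs; the gripper's body (76 mm by 85 mm) begins 54 mm behind the grasp point. The pads swing forward as they close: fully open they stand 13 mm farther back than shut.
Start: joints at [-72.365, 4.979, 10.078, 95.1, 0, 90], TCP at [0.167, -0.524, 0.231] pointing down, gripper open.
Joint ranges: [-179.16, 179.16], [-48.56, 103.87], [-65.8, 70.77], [-126.05, 130.52], [-82.76, 87.17], [-180, 180]. Speed limits (degrees/s): [127.2, 127.2, 147.25, 180, 180, 180].

## Interface

Orientations are given as [roll, pitch, yaw] about the fixed x, y, z axes, in that order (R = Rz(yaw) Ry(pitch) Rx(roll)).
In Python, from workcell import bot, imaging gives the robot as it stands.
- The arm moves only by the tool servo_tool, never from a script. Its argument "moves" is a list that holds one entry, the list of rows, each a list of 7 numbers: the turn, a rotation vector about the tool's x, y, z in rad, then the shift along the tool's x, y, z in cm, then the finger opening in cm, from 0 to 8.54. A call has 1 to 12 rows; each row shifts and turns the pose as measured when the row begins, along the tool's axes as they then stand; what a row does not reach is not made up. A row lasts 1/12 s, in which the tool goes at most 41.7 mm and 7.16 degrees, less where a joint would pass 70% of its speed; a pose out of reach is approached as far as the arm can. A call is refused whole if a number of a shift passes 4.17 or a number of a turn 0.125, either way. A call with a gripper value outside its range is refused whole. The fingers move at their own pace and stop on an object; "force" is the grip in N (left out, the last holds). Time passes only in rows, so rows that do not move let the fingers close. It gives the time, the measured TCP pose, the force and the opening at its end, in the units of the state.
- bot.get_obs(): the state, without advancing time (a new reading comes with each control period).
- imaging.camera(name): name is "side" or "top"; returns the picture (400x640x3 uint8, blue, green, red); there is no depth.
- imaging.calibration(name): a dict with "fx", "fy", "cx", "cy" (pixels), "camera_from_world" (4x4, takes a point from world to camera coordinates). Camera axes: x right, y down, z forward; pixel columns grow to the right and rows downward; lengths in m; the calibration is good to about 2 mm. A picture is of the moment at which its call begins. calibration takes no time and is no camera call.
- bot.job_done(): hands the job in, once; it reports no verdict.
The state is a dict: "time": time; "q": joint angles; "qd": joint speeds; "joint_efforts": joint torques, N m; "ee_pos": TCP position; "tcp_rot": TCP orientation; "wrist_force": force on the tool from outside, world axes, zero at the start; "torque": the same for the moment, N m; "opening": finger opening in m.
Only numpy, scipy, OpenCV 4.12 (cv2) and the standard library are available. Lean on these libraries where they do the work, as an engineer would, in place of code of your own. Each camera call takes 0.05 s, during which the arm holds its last target.

## Working session

There is one attempt and no reset: what is moved stays moved. The work goes in short steps, Python scripts to look and compute and a tool call to move; the robot and the scene stay as the last step left them, time stands still between calls to the robot, and variables do not carry over. Pictures are saved under pics/ and viewed, and the job is handed in when it is done.

Besides the shell and the picture viewer there is one more tool, called after "Emit:" as name(argument=value, ...), one argument or row to a line, values as JSON. servo_tool: Moves the arm, as the interface text tells. Its arguments: {"type":"object","properties":{"moves":{"type":"array","items":{"type":"array","items":{"type":"array","items":{"type":"number"}}}},"force":{"type":"number"}},"required":["moves"]}

```bash
mkdir -p pics; ls
python3 - <<'E'
from workcell import bot, imaging
import cv2,json
o=bot.get_obs();print(o, bot.pinch_z)
for n in("top","side"):
    im=imaging.camera(n);cv2.imwrite(f"pics/{n}0.png",im)
    c=imaging.calibration(n);print(n,c)
E
```

```text
pics
{'time': 0.0, 'q': array([-7.23623580e+01,  5.01367011e+00,  1.00358593e+01,  9.50993533e+01,
        4.20263829e-04,  8.99994533e+01]), 'qd': array([-0.01527966,  0.00420466,  0.00822685,  0.03394338, -0.01404514,
       -0.08822519]), 'joint_efforts': array([-2.36233054e-04, -5.20396936e+01,  4.64796424e+01,  1.68113282e-02,
        5.77559240e-05,  6.45220197e-06]), 'ee_pos': array([ 0.16658432, -0.52393884,  0.23057099]), 'tcp_rot': array([-1.79922836e+02, -4.20999783e-04,  1.76381882e+01]), 'wrist_force': array([-0.80594035,  0.2552341 , -0.6658095 ]), 'torque': array([0.06121741, 0.06533509, 0.0473591 ]), 'opening': 0.0855407861920594} 0.0187
top {'fx': 432.56187111022496, 'fy': 432.56187111022496, 'cx': 316.0362547424363, 'cy': 192.44258184326725, 'camera_from_world': array([[ 2.21079597e-02, -9.99755365e-01,  6.69705207e-04,
        -6.54375645e-02],
       [-9.90365730e-01, -2.19919070e-02, -1.36718973e-01,
         5.03497868e-01],
       [ 1.36700255e-01,  2.35932445e-03, -9.90609648e-01,
         1.42621280e+00],
       [ 0.00000000e+00,  0.00000000e+00,  0.00000000e+00,
         1.00000000e+00]])}
side {'fx': 475.6638387189224, 'fy': 475.6638387189224, 'cx': 318.7298004053062, 'cy': 197.346690030022, 'camera_from_world': array([[-0.97388447, -0.22658654, -0.01440761,  0.44863214],
       [-0.16168466,  0.73668352, -0.65662429,  0.20928621],
       [ 0.15939608, -0.6371467 , -0.75408021,  1.22213157],
       [ 0.        ,  0.        ,  0.        ,  1.        ]])}
```

View pics/top0.png

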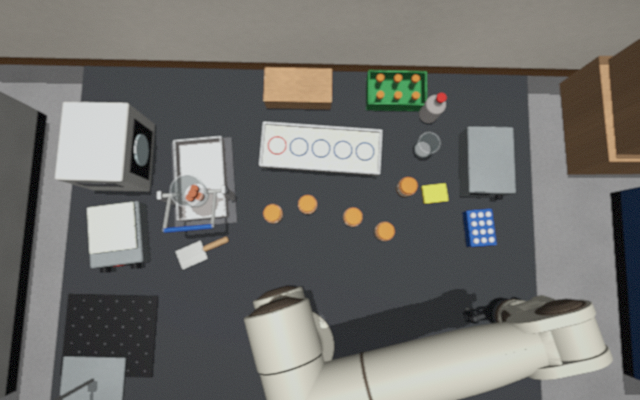

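View pics/side0.png

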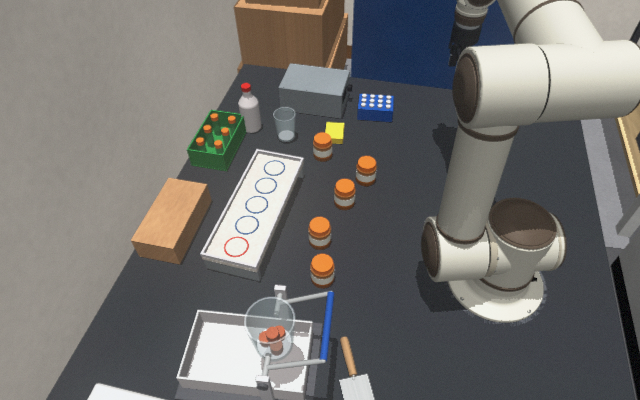

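```bash
cat > h.py <<'E'
import numpy as np, cv2
from workcell import bot, imaging
from scipy.spatial.transform import Rotation as R
C={n:imaging.calibration(n) for n in("top","side")}
def px2w(n,u,v,z):
    c=C[n];T=c["camera_from_world"];Rr=T[:3,:3];t=T[:3,3]
    d=Rr.T@np.array([(u-c["cx"])/c["fx"],(v-c["cy"])/c["fy"],1]);o=-Rr.T@t
    return o+d*(z-o[2])/d[2]
def w2px(n,p):
    c=C[n];q=c["camera_from_world"]@np.append(p,1)
    return np.array([c["fx"]*q[0]/q[2]+c["cx"],c["fy"]*q[1]/q[2]+c["cy"]])
def crop(n,im,x0,y0,x1,y1,s,name):
    a=cv2.resize(im[y0:y1,x0:x1],None,fx=s,fy=s,interpolation=cv2.INTER_CUBIC)
    for x in range((x0+9)//10*10,x1,10):
        cv2.line(a,((x-x0)*s,0),((x-x0)*s,8),(0,255,0),1); 
        if x%20==0: cv2.putText(a,str(x),((x-x0)*s,20),0,.4,(0,255,0))
    for y in range((y0+9)//10*10,y1,10):
        cv2.line(a,(0,(y-y0)*s),(8,(y-y0)*s),(0,255,0),1)
        if y%20==0:cv2.putText(a,str(y),(10,(y-y0)*s+4),0,.4,(0,255,0))
    cv2.imwrite("pics/"+name,a)
E
python3 - <<'E'
from h import *
t=cv2.imread("pics/top0.png");s=cv2.imread("pics/side0.png")
crop("top",t,150,125,250,245,5,"c1.png")
crop("top",t,250,115,450,250,4,"c2.png")
crop("side",s,170,270,370,400,4,"c3.png")
# orange caps detection + rings
hsv=cv2.cvtColor(t,cv2.COLOR_BGR2HSV)
m=cv2.inRange(hsv,(5,150,120),(20,255,255));n,l,st,ce=cv2.connectedComponentsWithStats(m)
for i in range(1,n):
    if st[i,4]>100: print("cap",st[i],ce[i],px2w("top",*ce[i],.074))
E
```

```text
cap [400 177  17  17 215] [408.14883721 185.26976744] [ 0.52996133 -0.35710379  0.074     ]
cap [378 224  16  15 180] [385.77777778 230.66666667] [ 0.37919404 -0.28345174  0.074     ]
```

View pics/c1.png

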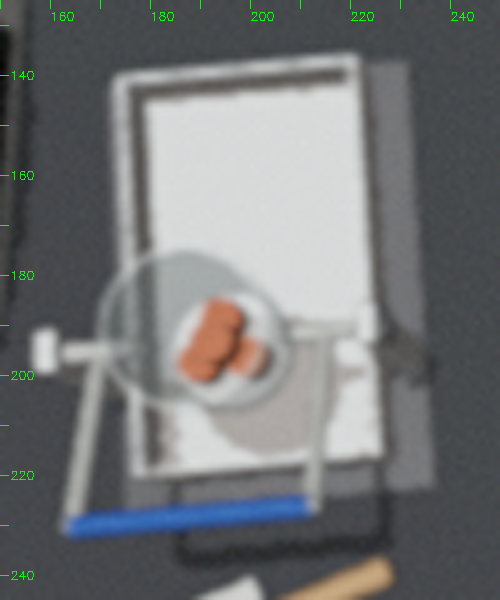

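View pics/c2.png

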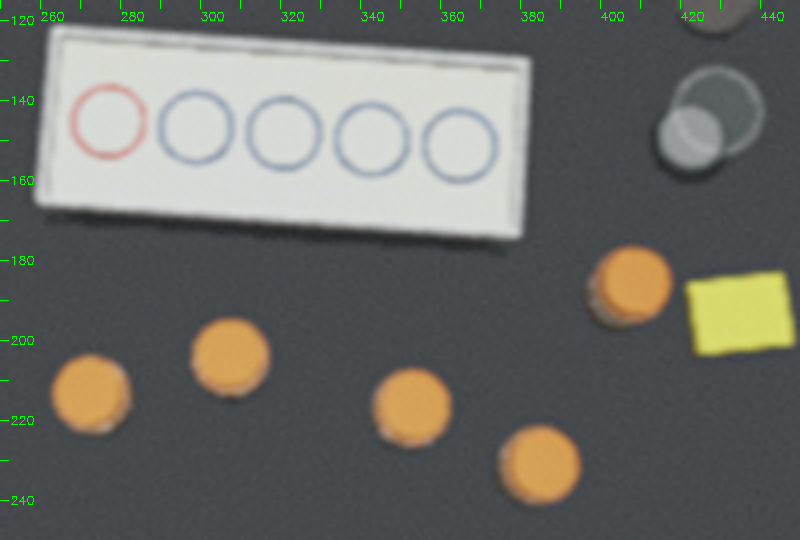

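View pics/c3.png

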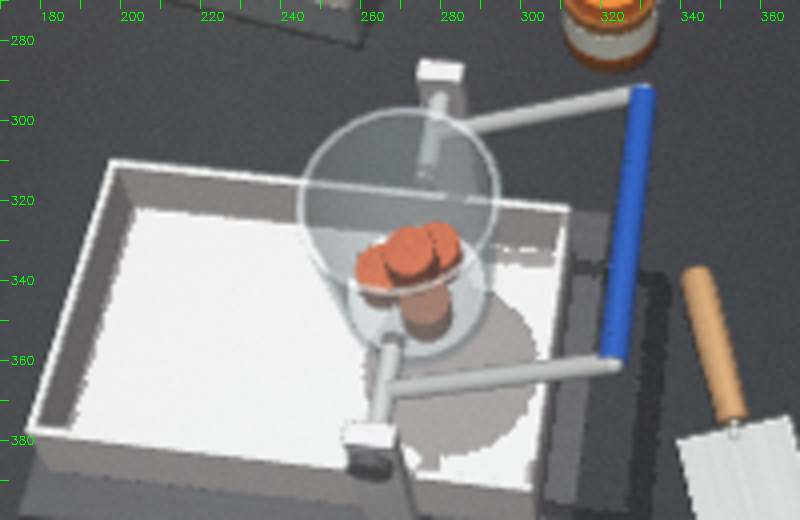

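```bash
cat > fit.py <<'E'
from h import *
from scipy.optimize import least_squares
def mk(x,y,th,p):
    c,s=np.cos(th),np.sin(th);return np.array([x+c*p[0]-s*p[1],y+s*p[0]+c*p[1],p[2]])
obs=[("top",(173,140),(.2,.08,.062)),("top",(221,135.8),(.2,-.08,.062)),("top",(226.5,217),(-.07,-.08,.062)),("top",(176.5,220.5),(-.07,.08,.062)),
("top",(157.3,195),(0,.098,.164)),("top",(221.5,189.5),(0,-.098,.164)),
("side",(197,310),(.2,-.08,.062)),("side",(176.5,378),(.2,.08,.062)),("side",(311.5,322),(-.07,-.08,.062)),
("side",(277.5,287),(0,-.098,.164)),("side",(259.5,379),(0,.098,.164)),
("side",(330,291),(-.113,-.07,.215)),("side",(323.5,360),(-.113,.07,.215)),
("top",(163.5,230),(-.113,.07,.215)),("top",(212.5,226),(-.113,-.07,.215))]
f=lambda q:np.concatenate([w2px(n,mk(*q,p))-u for n,u,p in obs])
r=least_squares(f,[.5,.3,0],loss="soft_l1");print("reactor",r.x,np.degrees(r.x[2]));print(f(r.x).reshape(-1,2).round(1))
x,y,th=r.x
print("handle",mk(x,y,th,(-.113,0,.215)))
# shelf
ob=[((276.5,145.3),1),((298.7,147.2),2),((320.7,148.2),3),((342.5,149.7),4),((364.7,151.3),5)]
w=np.array([px2w("top",*u,.06) for u,_ in ob]);print(w);
g=lambda q:np.concatenate([w2px("top",mk(*q,(0,.148-.074*(i-1),.06)))-u for u,i in ob])
r=least_squares(g,[.6,-.1,0]);print("shelf",r.x,g(r.x).round(1))
for i in range(5):print(i+1,mk(*r.x,(0,.148-.074*i,.06)),w2px("side",mk(*r.x,(0,.148-.074*i,.06))))
for u in[(272.5,213),(307.3,203.7),(352.7,216.5),(385,231),(408.5,186)]:
    p=px2w("top",*u,.074);print("jar",p,w2px("side",p))
E
python3 fit.py
```

```text
reactor [0.47922785 0.33221047 0.11750694] 6.732651819541418
[[-1.1  0. ]
 [-1.7 -0.2]
 [-1.9 -1.9]
 [-0.5 -0.7]
 [ 1.   0.2]
 [ 0.5 -0.3]
 [-0.1 -0.7]
 [-0.7 -0.3]
 [ 0.3 -1.6]
 [ 1.9  0.8]
 [ 2.9 -0.6]
 [ 0.4  1. ]
 [-0.4 -0.6]
 [-0.1  0.2]
 [-1.2 -0.4]]
handle [0.3670071  0.31896272 0.215     ]
[[ 0.65861993  0.08235401  0.06      ]
 [ 0.65373268  0.00741721  0.06      ]
 [ 0.6519359  -0.06669604  0.06      ]
 [ 0.64840363 -0.14011742  0.06      ]
 [ 0.64456052 -0.21481967  0.06      ]]
shelf [ 0.65144663 -0.06637316 -0.04503737] [ 0.3  0.2 -0.  -0.3 -0.1  0.1  0.1  0.1 -0.2 -0.1]
1 [0.65810991 0.08147677 0.06      ] [236.88525736 245.11327779]
2 [0.65477827 0.00755181 0.06      ] [247.32238712 223.27716326]
3 [ 0.65144663 -0.06637316  0.06      ] [257.02474459 202.97830774]
4 [ 0.64811499 -0.14029812  0.06      ] [266.0672832  184.05989691]
5 [ 0.64478336 -0.21422308  0.06      ] [274.51509705 166.38574368]
jar [0.42852339 0.0861899  0.074     ] [323.04575735 259.80455144]
jar [ 0.46156248 -0.0265932   0.074     ] [320.27508982 222.50574451]
jar [ 0.4228815  -0.17561842  0.074     ] [345.42556491 184.24903543]
jar [ 0.37805892 -0.2809278   0.074     ] [367.13423523 161.00642677]
jar [ 0.52755344 -0.35824281  0.074     ] [323.54310229 136.70531504]
```

```bash
cat >> h.py <<'E'
HX,HY,TH=0.4792,0.3322,0.1175
def hpt(phi,r=.13):
    a=np.array([-.113,.065]);c,s=np.cos(phi),np.sin(phi)
    x=a[0]*c+a[1]*s; z=-a[0]*s+a[1]*c
    return np.array([HX+np.cos(TH)*x,HY+np.sin(TH)*x,.15+z])
def rotd(yaw,pitch=0): # tool down
    return R.from_euler("xyz",[180,0,yaw],degrees=True)
def plan(wps,step=.04,turn=.12,op=8.5,start=None):
    """wps: list of (pos,yaw[,step])"""
    if start is None:
        o=bot.get_obs();p=np.array(o["ee_pos"]);r=R.from_euler("xyz",o["tcp_rot"],degrees=True)
    else:p,r=start
    rows=[]
    for w in wps:
        q=np.array(w[0]);yaw=w[1];st=w[2] if len(w)>2 else step
        rt=rotd(yaw);rv=(r.inv()*rt).as_rotvec()
        n=int(max(np.ceil(np.linalg.norm(q-p)/st-1e-6),np.ceil(np.linalg.norm(rv)/turn-1e-6),1))
        for i in range(n):
            k=n-i
            t=(r.inv()*rt).as_rotvec()/k; s=r.inv().apply(q-p)/k
            t=t.round(3)+0.;s=(s*100).round(2)+0.
            rows.append([*t,*s,op]); p=p+r.apply(s/100); r=r*R.from_rotvec(t)
    for i in range(0,len(rows),12):
        print("["+",".join("["+",".join(f"{v:g}" for v in x)+"]" for x in rows[i:i+12])+"]")
    return p,r
def st():
    o=bot.get_obs();print(f't {o["time"]:.2f} p {np.round(o["ee_pos"],4)} rpy {np.round(o["tcp_rot"],1)} F {np.round(o["wrist_force"],1)} op {o["opening"]:.4f} q {np.round(o["q"],0)}')
E
python3 - <<'E'
from h import *
y=np.degrees(TH)+90
h=hpt(0)
plan([((.33,-.36,.29),45),((.41,.0,.31),75),((.40,.2,.31),y),((h[0],h[1],.26),y)],op=5)
E
```

```text
[[0,0,-0.08,3.42,-1.78,-0.99,5],[0,0,-0.08,3.56,-1.5,-0.99,5],[0,0,-0.079,3.66,-1.21,-0.99,5],[0,0,-0.08,3.75,-0.92,-0.98,5],[-0.001,0,-0.079,3.81,-0.62,-0.99,5],[0,0,-0.08,3.85,-0.31,-0.98,5],[0,0,-0.052,3.11,-1.98,-0.2,5],[0,0,-0.052,3.21,-1.81,-0.2,5],[0,0,-0.052,3.3,-1.65,-0.2,5],[0,0,-0.052,3.38,-1.47,-0.2,5],[0,0,-0.053,3.45,-1.29,-0.2,5],[0,0,-0.052,3.52,-1.11,-0.2,5]]
[[0,0,-0.053,3.57,-0.92,-0.2,5],[0,0,-0.052,3.62,-0.74,-0.2,5],[0,0,-0.053,3.65,-0.55,-0.19,5],[0,0,-0.052,3.67,-0.35,-0.2,5],[0,0,-0.063,3.18,-1.02,0,5],[0,0,-0.063,3.23,-0.82,0,5],[0,0,-0.063,3.28,-0.62,0,5],[0,0,-0.064,3.31,-0.41,0,5],[0,0,-0.063,3.33,-0.2,0,5],[0,0,-0.064,3.34,0.02,0.01,5],[0,0,0,3.05,-0.47,1.25,5],[0,0,0,3.05,-0.47,1.25,5]]
[[0,0,0,3.05,-0.47,1.25,5],[0,0,0,3.05,-0.47,1.25,5]]
```

Emit:
servo_tool(
  moves=[
    [[0,0,-0.08,3.42,-1.78,-0.99,5],[0,0,-0.08,3.56,-1.5,-0.99,5],[0,0,-0.079,3.66,-1.21,-0.99,5],[0,0,-0.08,3.75,-0.92,-0.98,5],[0,0,-0.079,3.81,-0.62,-0.99,5],[0,0,-0.08,3.85,-0.31,-0.98,5],[0,0,-0.052,3.11,-1.98,-0.2,5],[0,0,-0.052,3.21,-1.81,-0.2,5],[0,0,-0.052,3.3,-1.65,-0.2,5],[0,0,-0.052,3.38,-1.47,-0.2,5],[0,0,-0.053,3.45,-1.29,-0.2,5],[0,0,-0.052,3.52,-1.11,-0.2,5]],
  ],
)

```text
time: 1.1
ee_pos: [0.3777, -0.1307, 0.2988]
tcp_rot: [-179.4, -0.4, 64.4]
wrist_force: [1.2, -0.2, 0.2]
opening: 0.0498
```

Run:
```python
from h import *
st()
y=np.degrees(TH)+90
h=hpt(0)
plan([((.40,.2,.31),y),((h[0],h[1],.26),y)],op=5)
```

```text
t 1.10 p [ 0.3777 -0.1307  0.2988] rpy [-179.4   -0.4   64.4] F [ 1.2 -0.2  0.2] op 0.0498 q [-19. -13.   1. 104.   0.  96.]
[[-0.001,-0.001,-0.063,3.42,-1.37,-0.09,5],[-0.001,-0.001,-0.063,3.5,-1.15,-0.09,5],[-0.001,-0.001,-0.063,3.57,-0.92,-0.1,5],[-0.001,-0.001,-0.063,3.62,-0.7,-0.1,5],[-0.001,-0.001,-0.062,3.65,-0.47,-0.1,5],[-0.001,-0.001,-0.063,3.67,-0.24,-0.11,5],[-0.001,-0.001,-0.062,3.68,-0.01,-0.11,5],[-0.001,-0.001,-0.063,3.68,0.22,-0.12,5],[-0.001,-0.001,-0.062,3.66,0.45,-0.11,5],[0,0,0,3.05,-0.47,1.25,5],[0,0,0,3.05,-0.47,1.25,5],[0,0,0,3.05,-0.47,1.25,5]]
[[0,0,0,3.05,-0.48,1.25,5]]
```

Emit:
servo_tool(
  moves=[
    [[-0.001,-0.001,-0.063,3.42,-1.37,-0.09,5],[-0.001,-0.001,-0.063,3.5,-1.15,-0.09,5],[-0.001,-0.001,-0.063,3.57,-0.92,-0.1,5],[-0.001,-0.001,-0.063,3.62,-0.7,-0.1,5],[-0.001,-0.001,-0.062,3.65,-0.47,-0.1,5],[-0.001,-0.001,-0.063,3.67,-0.24,-0.11,5],[-0.001,-0.001,-0.062,3.68,0,-0.11,5],[-0.001,-0.001,-0.063,3.68,0.22,-0.12,5],[-0.001,-0.001,-0.062,3.66,0.45,-0.11,5],[0,0,0,3.05,-0.47,1.25,5],[0,0,0,3.05,-0.47,1.25,5],[0,0,0,3.05,-0.47,1.25,5]],
  ],
)

```text
time: 2.1
ee_pos: [0.3644, 0.3122, 0.2715]
tcp_rot: [179.8, -0.1, 98.7]
wrist_force: [-0.1, -0.2, -0.8]
opening: 0.0502
```

Run:
```python
from h import *
st()
y=np.degrees(TH)+90
h=hpt(0)
p,r=plan([((h[0],h[1],.26),y)],op=5)
plan([((h[0],h[1],.196),y,.015)],op=5,start=(p,r))
im=imaging.camera("side");cv2.imwrite("pics/s1.png",im)
crop("side",im,200,230,400,400,4,"s1c.png")
```

```text
t 2.10 p [0.3644 0.3122 0.2715] rpy [ 1.798e+02 -1.000e-01  9.870e+01] F [-0.1 -0.2 -0.8] op 0.0502 q [ 41.  -4.   6.  99.  -0. 122.]
[[0.003,-0.001,0.034,0.63,0.35,1.16,5]]
[[0,0,0,0,0,1.28,5],[0,0,0,0,0,1.28,5],[0,0,0,0,0,1.28,5],[0,0,0,0,0,1.28,5],[0,0,0,0,0,1.28,5]]
```

View pics/s1c.png

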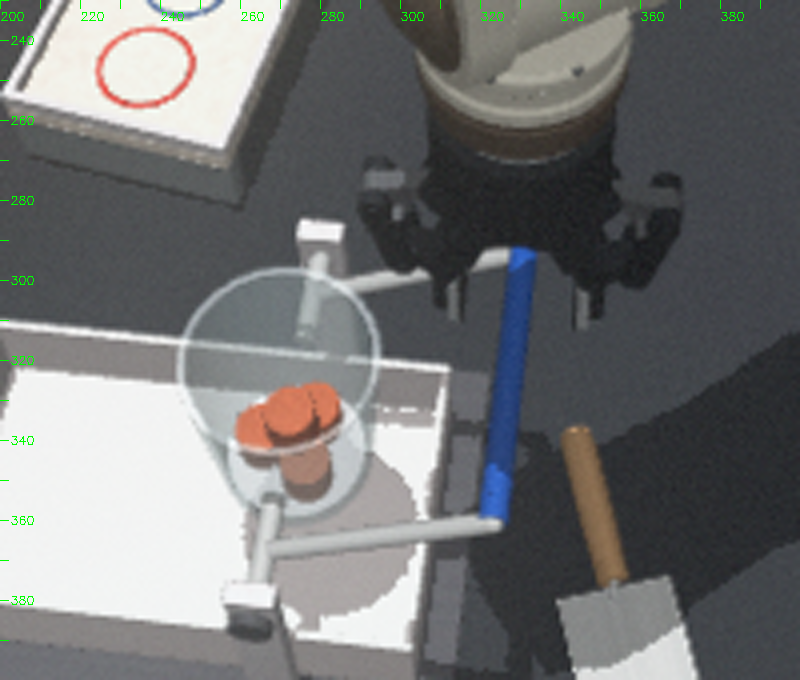

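Emit:
servo_tool(
  moves=[
    [[0.003,0,0.034,0.63,0.35,1.16,5],[0,0,0,0,0,1.28,5],[0,0,0,0,0,1.28,5],[0,0,0,0,0,1.28,5],[0,0,0,0,0,1.28,5],[0,0,0,0,0,1.28,5],[0,0,0,0,0,0,5]],
  ],
  force=30,
)

```text
time: 2.73
ee_pos: [0.3613, 0.326, 0.1847]
tcp_rot: [-179.4, 0.2, 97.3]
wrist_force: [-0.8, 0.3, -0.7]
opening: 0.0499
```

Run:
```python
from h import *
st();print(hpt(0))
im=imaging.camera("side");cv2.imwrite("pics/s2.png",im)
crop("side",im,250,230,400,380,4,"s2c.png")
```

```text
t 2.73 p [0.3613 0.326  0.1847] rpy [-179.4    0.2   97.3] F [-0.8  0.3 -0.7] op 0.0499 q [ 42.  -4.  -4.  90.   0. 125.]
[0.36697916 0.31895303 0.215     ]
```

View pics/s2c.png

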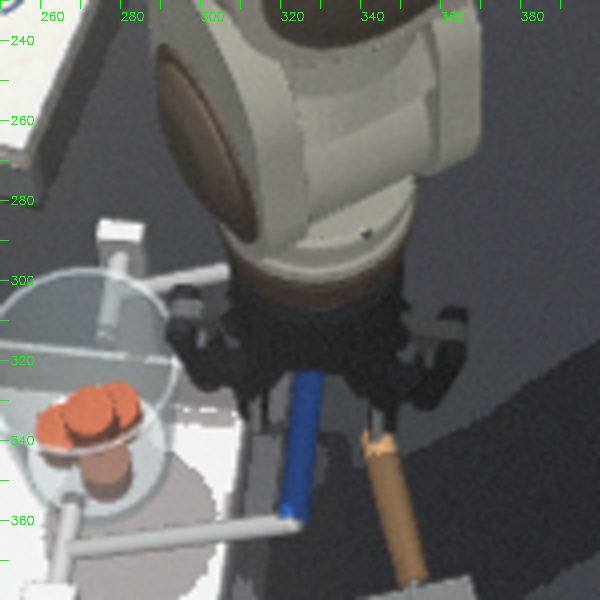

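Run:
```python
from h import *
h=hpt(0);plan([((h[0],h[1],.196),96.73,.006)],op=5)
```

```text
[[-0.003,0.001,0.003,-0.26,0.15,-0.33,5],[-0.003,0.001,0.003,-0.26,0.15,-0.34,5],[-0.003,0.001,0.003,-0.26,0.14,-0.33,5]]
```

Emit:
servo_tool(
  moves=[
    [[-0.003,0.001,0.003,-0.26,0.15,-0.33,5],[-0.003,0.001,0.003,-0.26,0.15,-0.34,5],[-0.003,0.001,0.003,-0.2,0.12,-0.25,5],[0,0,0,0,0,0,5],[0,0,0,0,0,0,1.8],[0,0,0,0,0,0,1.2],[0,0,0,0,0,0,1],[0,0,0,0,0,0,1],[0,0,0,0,0,0,1]],
  ],
  force=40,
)

```text
time: 3.53
ee_pos: [0.3677, 0.3191, 0.2009]
tcp_rot: [179.8, -0.2, 96.6]
wrist_force: [1.8, 0.2, -0.9]
opening: 0.0124
```

Run:
```python
from h import *
st()
```

```text
t 3.53 p [0.3677 0.3191 0.2009] rpy [179.8  -0.2  96.6] F [ 1.8  0.2 -0.9] op 0.0124 q [ 41.  -4.  -3.  91.   0. 124.]
```

Emit:
servo_tool(
  moves=[
    [[0,0,0,0,0,0,2.5],[0,0,0,0,0,0,2.5],[0,0,0,0,0,0.4,2.5],[0,0,0,0,0,0,2.5],[0,0,0,0,0,0,1.2],[0,0,0,0,0,0,1],[0,0,0,0,0,0,1],[0,0,0,0,0,0,1]],
  ],
  force=40,
)

```text
time: 4.2
ee_pos: [0.3677, 0.3193, 0.1961]
tcp_rot: [179.8, -0.2, 96.7]
wrist_force: [-1.1, 0.7, -0.1]
opening: 0.0126
```

Run:
```python
from h import *
st()
c=[bot.get_obs()["ee_pos"]]
r=rotd(96.73)
for a in (.0,):
    p=hpt(0);L=[]
    for f in np.arange(.04,2.45,.04):
        n=hpt(f);d=(n-p);L.append([round(100*np.dot(d[:2],[np.cos(TH),np.sin(TH)]),2),round(-100*d[2],2)]);p=n
    print(L)
```

```text
t 4.20 p [0.3677 0.3193 0.1961] rpy [179.8  -0.2  96.7] F [-1.1  0.7 -0.1] op 0.0126 q [ 41.  -5.  -3.  91.   0. 124.]
[[np.float64(0.27), np.float64(-0.45)], [np.float64(0.29), np.float64(-0.44)], [np.float64(0.3), np.float64(-0.42)], [np.float64(0.32), np.float64(-0.41)], [np.float64(0.34), np.float64(-0.4)], [np.float64(0.35), np.float64(-0.38)], [np.float64(0.37), np.float64(-0.37)], [np.float64(0.38), np.float64(-0.35)], [np.float64(0.4), np.float64(-0.34)], [np.float64(0.41), np.float64(-0.32)], [np.float64(0.42), np.float64(-0.31)], [np.float64(0.43), np.float64(-0.29)], [np.float64(0.44), np.float64(-0.27)], [np.float64(0.46), np.float64(-0.25)], [np.float64(0.47), np.float64(-0.24)], [np.float64(0.47), np.float64(-0.22)], [np.float64(0.48), np.float64(-0.2)], [np.float64(0.49), np.float64(-0.18)], [np.float64(0.5), np.float64(-0.16)], [np.float64(0.5), np.float64(-0.14)], [np.float64(0.51), np.float64(-0.12)], [np.float64(0.51), np.float64(-0.1)], [np.float64(0.52), np.float64(-0.08)], [np.float64(0.52), np.float64(-0.06)], [np.float64(0.52), np.float64(-0.04)], [np.float64(
[... 649 characters left out ...]
), np.float64(0.32)], [np.float64(0.4), np.float64(0.33)], [np.float64(0.39), np.float64(0.35)], [np.float64(0.37), np.float64(0.36)], [np.float64(0.36), np.float64(0.38)], [np.float64(0.34), np.float64(0.39)], [np.float64(0.33), np.float64(0.41)], [np.float64(0.31), np.float64(0.42)], [np.float64(0.29), np.float64(0.43)], [np.float64(0.28), np.float64(0.44)], [np.float64(0.26), np.float64(0.45)], [np.float64(0.24), np.float64(0.46)], [np.float64(0.22), np.float64(0.47)], [np.float64(0.2), np.float64(0.48)], [np.float64(0.18), np.float64(0.49)], [np.float64(0.16), np.float64(0.5)], [np.float64(0.14), np.float64(0.5)], [np.float64(0.12), np.float64(0.51)], [np.float64(0.1), np.float64(0.51)]]
```

```bash
cat >> h.py <<'E'
OFF=np.array([.0007,.0003,-.0189])
def phi_now():
    p=np.array(bot.get_obs()["ee_pos"])-OFF-[HX,HY,.15]
    x=p[0]*np.cos(TH)+p[1]*np.sin(TH);z=p[2]
    f=np.arctan2(x,z)-np.arctan2(-.113,.065)
    return f,np.hypot(x,z)
def tip(df,n,op=1,settle=1):
    st();f,r=phi_now();print("phi",f,"r",r)
    o=bot.get_obs();p=np.array(o["ee_pos"])-OFF;rr=R.from_euler("xyz",o["tcp_rot"],degrees=True);rows=[]
    rv=(rr.inv()*rotd(96.73)).as_rotvec()
    for i in range(n):
        q=hpt(f+df*(i+1));
        if i==0: t=(rv.clip(-.02,.02)).round(3)+0.
        else: t=np.zeros(3)
        s=(100*rr.inv().apply(q-p)).round(2)+0.;rows.append([*t,*s,op]);p=p+rr.apply(s/100);rr=rr*R.from_rotvec(t)
    for i in range(settle): rows.append([0]*6+[op])
    print("["+",".join("["+",".join(f"{v:g}" for v in x)+"]" for x in rows)+"]")
E
python3 -c "
from h import *
tip(.04,6)"
```

```text
t 4.20 p [0.3677 0.3193 0.1961] rpy [179.8  -0.2  96.7] F [-1.1  0.7 -0.1] op 0.0126 q [ 41.  -5.  -3.  91.   0. 124.]
phi -0.00010073328202309106 r 0.1303610730066322
[[0.003,-0.004,-0.001,0,0.27,-0.45,1],[0,0,0,0,0.29,-0.43,1],[0,0,0,0,0.3,-0.42,1],[0,0,0,0,0.32,-0.42,1],[0,0,0,0,0.34,-0.39,1],[0,0,0,0,0.35,-0.39,1],[0,0,0,0,0,0,1]]
```

Emit:
servo_tool(
  moves=[
    [[0,0,0,0,0.27,-0.45,1],[0,0,0,0,0.29,-0.43,1],[0,0,0,0,0.3,-0.42,1],[0,0,0,0,0.32,-0.42,1],[0,0,0,0,0.34,-0.39,1],[0,0,0,0,0.35,-0.39,1],[0,0,0,0,0,0,1]],
  ],
)

```text
time: 4.78
ee_pos: [0.3856, 0.3213, 0.2219]
tcp_rot: [-179.7, -0.1, 96.7]
wrist_force: [-1.8, 0.4, 0.7]
opening: 0.0129
```

```bash
python3 -c "
from h import *
tip(.05,11)"
```

```text
t 4.78 p [0.3856 0.3213 0.2219] rpy [-1.797e+02 -1.000e-01  9.670e+01] F [-1.8  0.4  0.7] op 0.0129 q [ 40.  -2.   2.  94.   0. 123.]
phi 0.24107892794764918 r 0.13133989660593445
[[-0.004,-0.003,0,0.01,0.53,-0.39,1],[0,0,0,0,0.49,-0.44,1],[0,0,0,0,0.5,-0.41,1],[0,0,0,0,0.53,-0.39,1],[0,0,0,0,0.54,-0.36,1],[0,0,0,0,0.56,-0.33,1],[0,0,0,0,0.58,-0.3,1],[0,0,0,0,0.59,-0.27,1],[0,0,0,0,0.6,-0.25,1],[0,0,0,0,0.62,-0.21,1],[0,0,0,0,0.63,-0.18,1],[0,0,0,0,0,0,1]]
```

Tracks exactly, forces near zero. Continue.

Emit:
servo_tool(
  moves=[
    [[-0.004,-0.003,0,0.01,0.53,-0.39,1],[0,0,0,0,0.49,-0.44,1],[0,0,0,0,0.5,-0.41,1],[0,0,0,0,0.53,-0.39,1],[0,0,0,0,0.54,-0.36,1],[0,0,0,0,0.56,-0.33,1],[0,0,0,0,0.58,-0.3,1],[0,0,0,0,0.59,-0.27,1],[0,0,0,0,0.6,-0.25,1],[0,0,0,0,0.62,-0.21,1],[0,0,0,0,0.63,-0.18,1],[0,0,0,0,0,0,1]],
  ],
)

```text
time: 5.78
ee_pos: [0.4487, 0.3284, 0.2626]
tcp_rot: [-179.7, -0.0, 96.7]
wrist_force: [-0.9, 1.0, -1.2]
opening: 0.0122
```

```bash
python3 -c "
from h import *
tip(.05,11)"
```

```text
t 5.78 p [0.4487 0.3284 0.2626] rpy [-179.7   -0.    96.7] F [-0.9  1.  -1.2] op 0.0122 q [ 36.   7.  16.  99.   0. 119.]
phi 0.813549806719799 r 0.13519630079391806
[[-0.005,-0.001,0,0.05,0.75,0.33,1],[0,0,0,0,0.65,-0.1,1],[0,0,0,0,0.64,-0.07,1],[0,0,0,0,0.65,-0.04,1],[0,0,0,-0.01,0.66,-0.01,1],[0,0,0,0,0.65,0.03,1],[0,0,0,0,0.65,0.05,1],[0,0,0,0,0.64,0.09,1],[0,0,0,0,0.64,0.13,1],[0,0,0,0,0.63,0.15,1],[0,0,0,0,0.63,0.19,1],[0,0,0,0,0,0,1]]
```

Run:
```python
from h import *
im=imaging.camera("side");crop("side",im,180,200,380,400,4,"s3c.png")
```

```text
(no output)
```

View pics/s3c.png

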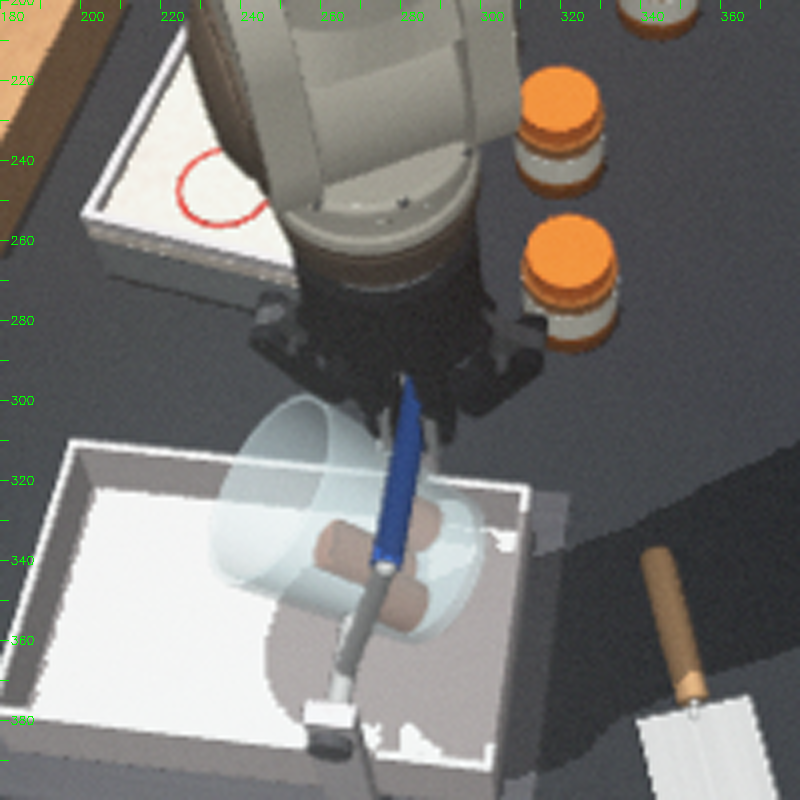

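Run:
```python
from h import *
e=np.array([-np.sin(TH),np.cos(TH),0])*.07
for f in(.7,.75,.8,.85):
    print(f,w2px("side",hpt(f)+e),w2px("side",hpt(f)-e), hpt(f))
```

```text
0.7 [284.00672724 342.23598216] [295.43287711 273.78533796] [0.43495418 0.32697706 0.27251134]
0.75 [280.43129983 341.37671316] [292.22402248 272.93332513] [0.44109028 0.32770139 0.27458496]
0.8 [276.80706046 340.58647379] [288.96881595 272.16156251] [0.44732162 0.32843696 0.27634717]
0.85 [273.14613221 339.8681389 ] [285.67786703 271.47280432] [0.45363265 0.32918193 0.27779359]
```

Emit:
servo_tool(
  moves=[
    [[-0.005,-0.001,0,0.03,0.65,-0.03,1],[0,0,0,0.02,0.65,0,1],[0,0,0,0,0.64,0.03,1],[0,0,0,0,0.65,0.06,1],[0,0,0,0,0.65,0.09,1],[0,0,0,0,0.65,0.03,1],[0,0,0,0,0.65,0.05,1],[0,0,0,0,0.64,0.09,1],[0,0,0,0,0,0,1]],
  ],
)

```text
time: 6.58
ee_pos: [0.5013, 0.3344, 0.2658]
tcp_rot: [179.6, -0.1, 96.8]
wrist_force: [-0.4, 0.4, -2.9]
opening: 0.0123
```

```bash
python3 -c "
from h import *
tip(.04,11)"
```

```text
t 6.58 p [0.5013 0.3344 0.2658] rpy [ 1.796e+02 -1.000e-01  9.680e+01] F [-0.4  0.4 -2.9] op 0.0123 q [ 34.  13.  23. 100.  -0. 117.]
phi 1.2065974655851022 r 0.13643146246929114
[[0.008,-0.002,0.001,0.06,0.41,0.7,1],[0,0,0,0,0.51,0.11,1],[0,0,0,0,0.51,0.13,1],[0,0,0,0,0.49,0.15,1],[0,0,0,0,0.5,0.18,1],[0,0,0,0,0.48,0.19,1],[0,0,0,0,0.48,0.21,1],[0,0,0,0,0.47,0.23,1],[0,0,0,0,0.45,0.25,1],[0,0,0,0.01,0.45,0.27,1],[0,0,0,0,0.44,0.28,1],[0,0,0,0,0,0,1]]
```

Emit:
servo_tool(
  moves=[
    [[0.006,0,0,0.03,0,0,2.2],[0,0,0,0,0,0,2.2],[0,0,0,0,-0.02,0.25,2.2],[0,0,0,0,-0.01,0.22,2.2],[0,0,0,0,0,0,2.2],[0,0,0,0,0,0,1.2],[0,0,0,0,0,0,1],[0,0,0,0,0,0,1],[0,0,0,0,0,0,1]],
  ],
  force=50,
)

```text
time: 7.33
ee_pos: [0.5028, 0.3346, 0.2601]
tcp_rot: [179.7, -0.0, 96.7]
wrist_force: [0.8, 0.1, 0.0]
opening: 0.0122
```

```bash
python3 -c "
from h import *
tip(.04,11)
im=imaging.camera('side');crop('side',im,180,200,380,400,4,'s4c.png')
e=np.array([-np.sin(TH),np.cos(TH),0])*.07
for f in (1.15,1.2,1.25):print(w2px('side',hpt(f)+e))
"
```

```text
t 7.33 p [0.5028 0.3346 0.2601] rpy [179.7  -0.   96.7] F [0.8 0.1 0. ] op 0.0122 q [ 34.  13.  23.  99.  -0. 117.]
phi 1.2250445728180064 r 0.13099609636213425
[[0.005,0,0,0.06,0.5,0.17,1],[0,0,0,0,0.51,0.12,1],[0,0,0,0,0.5,0.14,1],[0,0,0,0,0.49,0.16,1],[0,0,0,0,0.49,0.19,1],[0,0,0,0,0.48,0.2,1],[0,0,0,0,0.48,0.22,1],[0,0,0,0,0.46,0.24,1],[0,0,0,0,0.45,0.25,1],[0,0,0,0,0.45,0.28,1],[0,0,0,0,0.43,0.29,1],[0,0,0,0,0,0,1]]
[251.10650384 337.19006696]
[247.53680333 337.02900114]
[244.0288962 336.9511439]
```

View pics/s4c.png

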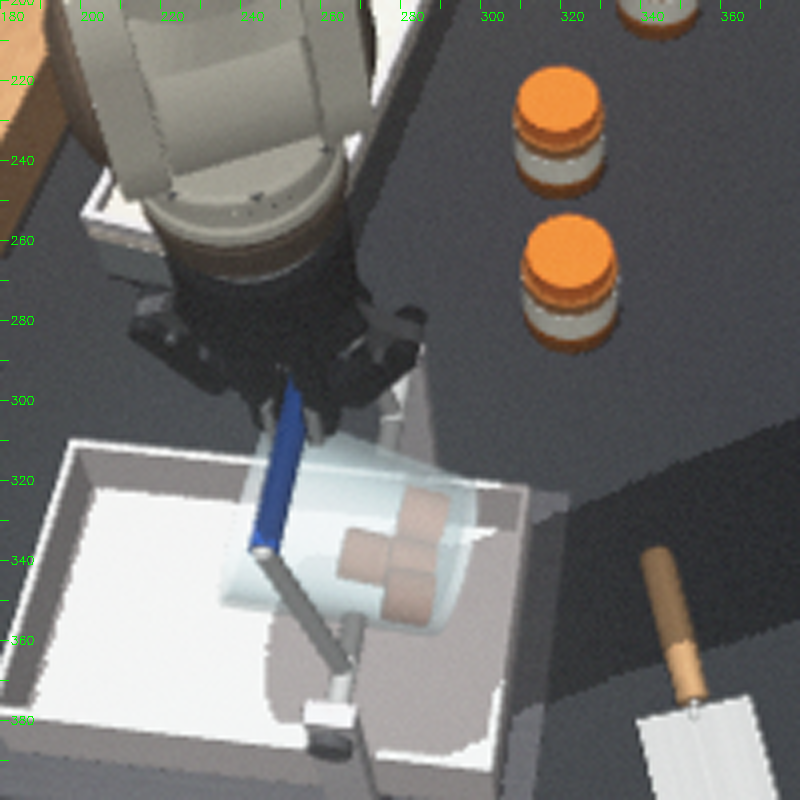

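Emit:
servo_tool(
  moves=[
    [[0.005,0,0,0.06,0.5,0.17,1],[0,0,0,0,0.51,0.12,1],[0,0,0,0,0.5,0.14,1],[0,0,0,0,0.49,0.16,1],[0,0,0,0,0.49,0.19,1],[0,0,0,0,0.48,0.2,1],[0,0,0,0,0.48,0.22,1],[0,0,0,0,0.46,0.24,1],[0,0,0,0,0.45,0.25,1],[0,0,0,0,0.45,0.28,1],[0,0,0,0,0,0,1]],
  ],
)

```text
time: 8.3
ee_pos: [0.5533, 0.3403, 0.2409]
tcp_rot: [-179.9, -0.0, 96.7]
wrist_force: [-0.6, -0.1, 0.2]
opening: 0.012
```

```bash
python3 -c "
from h import *
tip(.03,11)"
```

```text
t 8.30 p [0.5533 0.3403 0.2409] rpy [-179.9   -0.    96.7] F [-0.6 -0.1  0.2] op 0.0120 q [ 32.  20.  29.  99.   0. 115.]
phi 1.6407635458492895 r 0.1323237287028515
[[-0.003,-0.001,0,0.09,0.21,0.39,1],[0,0,0,0,0.32,0.23,1],[0,0,0,0,0.3,0.24,1],[0,0,0,0,0.3,0.25,1],[0,0,0,0,0.3,0.26,1],[0,0,0,0,0.28,0.27,1],[0,0,0,0,0.28,0.28,1],[0,0,0,0,0.26,0.28,1],[0,0,0,0,0.26,0.3,1],[0,0,0,0,0.25,0.3,1],[0,0,0,0,0.24,0.3,1],[0,0,0,0,0,0,1]]
```

Emit:
servo_tool(
  moves=[
    [[-0.003,0,0,0.06,0.25,0.33,1],[0,0,0,0,0.3,0.25,1],[0,0,0,0,0.3,0.25,1],[0,0,0,0,0.3,0.25,1],[0,0,0,0,0.3,0.26,1],[0,0,0,0,0.28,0.27,1],[0,0,0,0,0.28,0.28,1],[0,0,0,0,0.26,0.28,1],[0,0,0,0,0.26,0.3,1],[0,0,0,0,0.25,0.3,1],[0,0,0,0,0.24,0.3,1],[0,0,0,0,0,0,1]],
  ],
)

```text
time: 9.3
ee_pos: [0.587, 0.3441, 0.2071]
tcp_rot: [179.9, 0.1, 96.7]
wrist_force: [-0.1, -1.2, 0.5]
opening: 0.0124
```

```bash
python3 -c "
from h import *
tip(.03,11)
im=imaging.camera('side');crop('side',im,180,200,380,400,4,'s5c.png')"
```

```text
t 9.30 p [0.587  0.3441 0.2071] rpy [1.799e+02 1.000e-01 9.670e+01] F [-0.1 -1.2  0.5] op 0.0124 q [ 30.  24.  30.  96.  -0. 114.]
phi 2.005560016583028 r 0.1318436210994948
[[0.002,0.001,-0.001,0.11,0.1,0.41,1],[0,0,0,0,0.21,0.33,1],[0,0,0,0,0.2,0.33,1],[0,0,0,0,0.19,0.34,1],[0,0,0,0,0.18,0.35,1],[0,0,0,0,0.17,0.35,1],[0,0,0,0,0.16,0.36,1],[0,0,0,0,0.15,0.36,1],[0,0,0,0,0.14,0.37,1],[0,0,0,0,0.12,0.37,1],[0,0,0,0,0.12,0.37,1],[0,0,0,0,0,0,1]]
```

View pics/s5c.png

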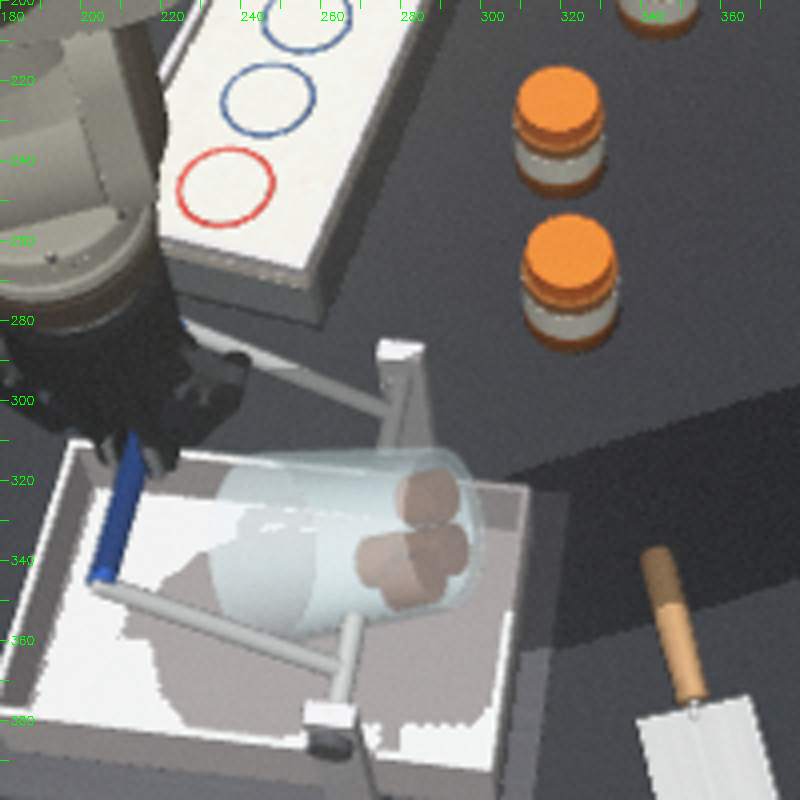

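Emit:
servo_tool(
  moves=[
    [[0,0,0,0.08,0.13,0.37,1],[0,0,0,0,0.2,0.34,1],[0,0,0,0,0.2,0.34,1],[0,0,0,0,0.19,0.34,1],[0,0,0,0,0.18,0.35,1],[0,0,0,0,0.17,0.35,1],[0,0,0,0,0.16,0.36,1],[0,0,0,0,0.15,0.36,1],[0,0,0,0,0.14,0.37,1],[0,0,0,0,0.12,0.37,1],[0,0,0,0,0,0,1],[0,0,0,0,0,0,1]],
  ],
)

```text
time: 10.35
ee_pos: [0.6046, 0.3463, 0.1688]
tcp_rot: [179.9, 0.1, 96.7]
wrist_force: [-3.4, -1.9, 2.9]
opening: 0.0125
```

```bash
python3 -c "
from h import *
tip(.025,6)
im=imaging.camera('side');crop('side',im,180,200,380,400,4,'s6c.png')"
```

```text
t 10.35 p [0.6046 0.3463 0.1688] rpy [1.799e+02 1.000e-01 9.670e+01] F [-3.4 -1.9  2.9] op 0.0125 q [ 30.  25.  28.  92.  -0. 113.]
phi 2.3273590920584297 r 0.13102047013215362
[[0.002,0.002,-0.001,0.09,0.03,0.33,1],[0,0,0,0,0.08,0.32,1],[0,0,0,0,0.07,0.31,1],[0,0,0,0,0.07,0.32,1],[0,0,0,0,0.06,0.32,1],[0,0,0,0,0.05,0.33,1],[0,0,0,0,0,0,1]]
```

View pics/s6c.png

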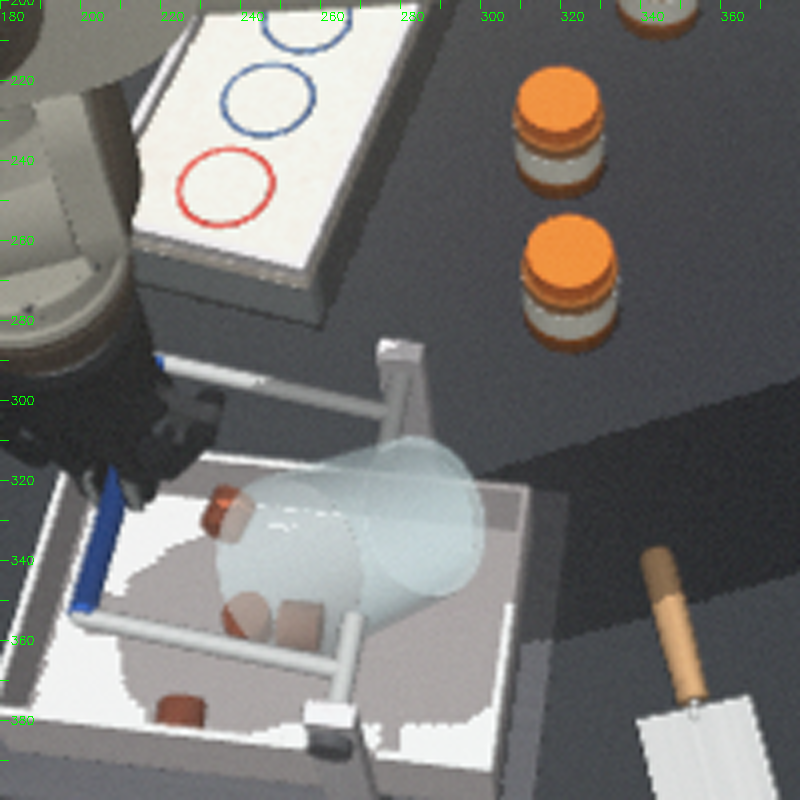

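Emit:
servo_tool(
  moves=[
    [[0,0,0,0.05,0.05,0.32,1],[0,0,0,0,0.08,0.32,1],[0,0,0,0,0.07,0.31,1],[0,0,0,0,0.07,0.32,1],[0,0,0,0,0,0,1],[0,0,0,0,0,0,1],[0,0,0,0,0,0,1]],
  ],
)

```text
time: 10.98
ee_pos: [0.6071, 0.3467, 0.1563]
tcp_rot: [179.9, 0.1, 96.7]
wrist_force: [-3.8, -1.9, 2.3]
opening: 0.0122
```

```bash
python3 -c "
from h import *
tip(-.05,11)
im=imaging.camera('side');crop('side',im,180,260,320,400,4,'s7c.png')
im=imaging.camera('top');crop('top',im,140,120,260,240,5,'t7c.png')"
```

```text
t 10.98 p [0.6071 0.3467 0.1563] rpy [1.799e+02 1.000e-01 9.670e+01] F [-3.8 -1.9  2.3] op 0.0122 q [ 30.  25.  27.  91.  -0. 113.]
phi 2.425485666262179 r 0.13048795109188424
[[0.002,0.003,-0.001,0.08,-0.15,-0.63,1],[0,0,0,0,-0.18,-0.63,1],[0,0,0,0,-0.2,-0.62,1],[0,0,0,0,-0.23,-0.61,1],[0,0,0,0,-0.27,-0.59,1],[0,0,0,0,-0.29,-0.59,1],[0,0,0,0,-0.33,-0.56,1],[0,0,0,0,-0.35,-0.55,1],[0,0,0,0,-0.38,-0.53,1],[0,0,0,0,-0.4,-0.51,1],[0,0,0,0,-0.43,-0.49,1],[0,0,0,0,0,0,1]]
```

View pics/s7c.png

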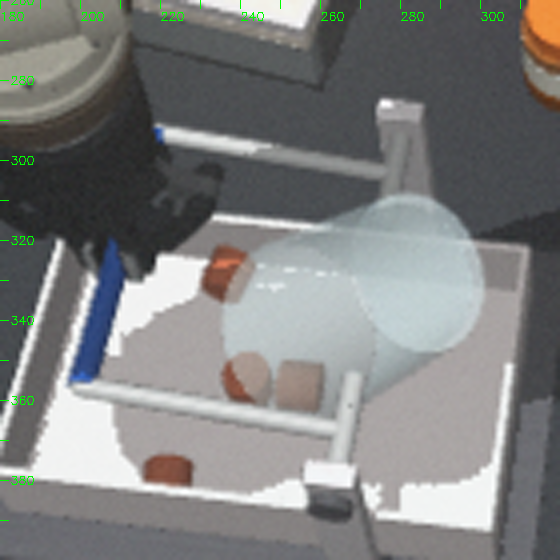

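View pics/t7c.png

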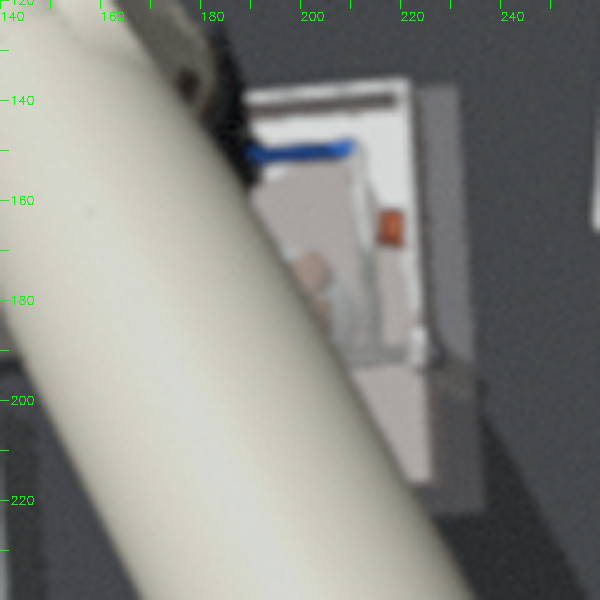

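Emit:
servo_tool(
  moves=[
    [[0,0,0,0.05,-0.15,-0.63,1],[0,0,0,0,-0.18,-0.63,1],[0,0,0,0,-0.2,-0.62,1],[0,0,0,0,-0.23,-0.61,1],[0,0,0,0,-0.27,-0.59,1],[0,0,0,0,-0.29,-0.59,1],[0,0,0,0,-0.33,-0.56,1],[0,0,0,0,-0.35,-0.55,1],[0,0,0,0,-0.38,-0.53,1],[0,0,0,0,-0.4,-0.51,1],[0,0,0,0,-0.43,-0.49,1],[0,0,0,0,0,0,1]],
  ],
  force=70,
)

```text
time: 12.08
ee_pos: [0.5763, 0.3433, 0.2263]
tcp_rot: [179.3, 0.2, 96.5]
wrist_force: [-1.0, -2.1, -3.3]
opening: 0.0113
```

```bash
python3 -c "
from h import *
tip(-.05,11)"
```

```text
t 12.08 p [0.5763 0.3433 0.2263] rpy [179.3   0.2  96.5] F [-1.  -2.1 -3.3] op 0.0113 q [ 31.  22.  30.  97.  -0. 114.]
phi 1.843724517603028 r 0.13587389877528253
[[0.013,0.003,-0.003,0.06,-0.86,-0.08,1],[0,0,0,0,-0.49,-0.43,1],[0,0,0,0,-0.51,-0.4,1],[0,0,0,0,-0.53,-0.38,1],[0,0,0,0,-0.55,-0.35,1],[0,0,0,0,-0.57,-0.33,1],[0,0,0,0,-0.58,-0.29,1],[0,0,0,0,-0.59,-0.27,1],[0,0,0,0,-0.61,-0.23,1],[0,0,0,0,-0.62,-0.21,1],[0,0,0,0,-0.63,-0.17,1],[0,0,0,0,0,0,1]]
```

Emit:
servo_tool(
  moves=[
    [[0.006,0.003,0,0,0,0,2.2],[0.005,0,0,0,0,0,2.2],[0,0,0,0.03,-0.1,0.2,2.2],[0,0,0,0.03,-0.1,0.2,2.2],[0,0,0,0,0,0,2.2],[0,0,0,0,0,0,1.2],[0,0,0,0,0,0,1],[0,0,0,0,0,0,1],[0,0,0,0,0,0,1]],
  ],
  force=60,
)

```text
time: 12.83
ee_pos: [0.5749, 0.3451, 0.2248]
tcp_rot: [179.6, -0.2, 96.6]
wrist_force: [0.2, -1.1, 1.2]
opening: 0.0115
```

```bash
python3 -c "
from h import *
tip(-.055,12,settle=0)"
```

```text
t 12.83 p [0.5749 0.3451 0.2248] rpy [179.6  -0.2  96.6] F [ 0.2 -1.1  1.2] op 0.0115 q [ 31.  22.  30.  97.   0. 114.]
phi 1.845830437756951 r 0.13402327471158942
[[0.007,-0.004,-0.002,-0.14,-0.77,-0.25,1],[0,0,0,0,-0.55,-0.47,1],[0,0,0,0,-0.56,-0.44,1],[0,0,0,0,-0.59,-0.4,1],[0,0,0,0,-0.61,-0.38,1],[0,0,0,0,-0.64,-0.34,1],[0,0,0,0,-0.64,-0.3,1],[0,0,0,0,-0.67,-0.27,1],[0,0,0,0,-0.68,-0.23,1],[0,0,0,0,-0.69,-0.2,1],[0,0,0,0,-0.7,-0.15,1],[0,0,0,0,-0.7,-0.12,1]]
```

Emit:
servo_tool(
  moves=[
    [[0.003,0,0,-0.05,-0.6,-0.4,1],[0.003,0,0,-0.05,-0.55,-0.42,1],[0,0,0,0,-0.56,-0.39,1],[0,0,0,0,-0.59,-0.36,1],[0,0,0,0,-0.61,-0.34,1],[0,0,0,0,-0.64,-0.3,1],[0,0,0,0,-0.64,-0.27,1],[0,0,0,0,-0.67,-0.24,1],[0,0,0,0,-0.68,-0.2,1],[0,0,0,0,-0.69,-0.17,1],[0,0,0,0,-0.7,-0.13,1],[0,0,0,0,-0.7,-0.1,1]],
  ],
)

```text
time: 13.83
ee_pos: [0.5148, 0.3384, 0.2656]
tcp_rot: [177.2, -0.7, 96.3]
wrist_force: [7.5, 0.9, 6.1]
opening: 0.0119
```

```bash
python3 -c "
from h import *
tip(-.055,12,settle=0)"
```

```text
t 13.83 p [0.5148 0.3384 0.2656] rpy [177.2  -0.7  96.3] F [7.5 0.9 6.1] op 0.0119 q [ 34.  12.  22.  97.  -1. 117.]
phi 1.3055141809885906 r 0.13904971468756538
[[0.02,-0.011,-0.008,-0.19,-0.95,0.63,1],[0,0,0,0,-0.7,-0.14,1],[0,0,0,0,-0.71,-0.11,1],[0,0,0,0,-0.71,-0.07,1],[0,0,0,0,-0.72,-0.02,1],[0,0,0,0,-0.72,0.01,1],[0,0,0,0,-0.71,0.05,1],[0,0,0,0,-0.71,0.09,1],[0,0,0,0,-0.71,0.13,1],[0,0,0,0,-0.7,0.17,1],[0,0,0,0,-0.68,0.2,1],[0,0,0,0,-0.68,0.25,1]]
```

```bash
python3 -c "
from h import *
im=imaging.camera('side');crop('side',im,180,220,320,380,5,'s8c.png')
e=np.array([-np.sin(TH),np.cos(TH),0])*.07
for f in (1.15,1.25,1.35,1.45):print(f,w2px('side',hpt(f)+e),hpt(f))
st()"
```

```text
1.15 [251.10650384 337.19006696] [0.49227976 0.33374398 0.27969401]
1.25 [244.0288962 336.9511439] [0.50507294 0.33525414 0.27773122]
1.35 [237.24371845 337.0440816 ] [0.5176076  0.33673378 0.27449217]
1.45 [230.83695794 337.4635301 ] [0.5297585  0.33816811 0.27000925]
t 13.88 p [0.5137 0.3382 0.2662] rpy [177.2  -0.7  96.3] F [ 3.1 -0.3  4.1] op 0.0116 q [ 34.  12.  22.  97.  -1. 117.]
```

View pics/s8c.png

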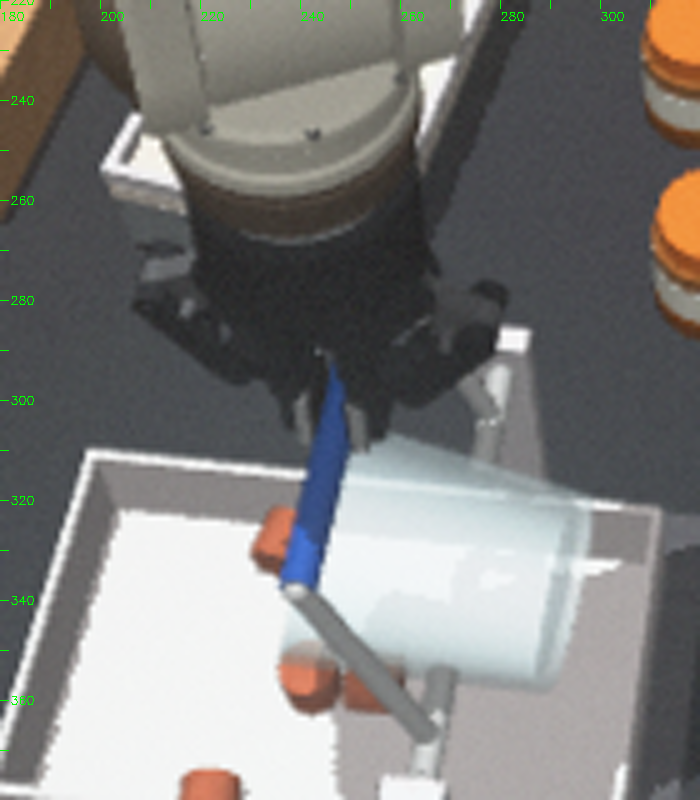

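Emit:
servo_tool(
  moves=[
    [[0,0,0,0,0,0,2.5],[0.02,-0.006,-0.004,0,0,0,2.5],[0.02,-0.005,-0.004,0,0,0.1,2.5],[0,0,0,-0.05,0.05,0.3,2.5],[0,0,0,-0.05,0.05,0.3,2.5],[0,0,0,0,0,0.1,2.5],[0,0,0,0,0,0,2.5]],
  ],
)

```text
time: 14.47
ee_pos: [0.5139, 0.3373, 0.2557]
tcp_rot: [179.9, 0.0, 96.8]
wrist_force: [0.6, 0.2, -0.1]
opening: 0.0252
```

```bash
python3 -c "
from h import *
st()
plan([(hpt(1.33)+OFF,96.73,.005)],op=2.5)"
```

```text
t 14.47 p [0.5139 0.3373 0.2557] rpy [179.9   0.   96.8] F [ 0.6  0.2 -0.1] op 0.0252 q [ 33.  15.  24.  99.  -0. 116.]
[[0.002,0,0.002,-0.08,0.18,-0.07,2.5]]
```

Emit:
servo_tool(
  moves=[
    [[0,0,0,-0.05,0.1,0,1.2],[0,0,0,0,0,0,1],[0,0,0,0,0,0,1],[0,0,0,0,0,0,1]],
  ],
  force=45,
)

```text
time: 14.8
ee_pos: [0.515, 0.337, 0.2552]
tcp_rot: [179.9, 0.0, 96.8]
wrist_force: [0.0, -0.0, -1.0]
opening: 0.0124
```

```bash
python3 -c "
from h import *
tip(-.05,12,settle=0)"
```

```text
t 14.80 p [0.515  0.337  0.2552] rpy [179.9   0.   96.8] F [ 0. -0. -1.] op 0.0124 q [ 33.  15.  24.  99.  -0. 116.]
phi 1.3261519073073273 r 0.12905778167526452
[[0.002,0,0.001,-0.03,-0.59,-0.29,1],[0,0,0,0,-0.64,-0.13,1],[0,0,0,0,-0.65,-0.1,1],[0,0,0,0,-0.65,-0.07,1],[0,0,0,0,-0.65,-0.03,1],[0,0,0,0,-0.65,0,1],[0,0,0,0,-0.65,0.03,1],[0,0,0,0,-0.65,0.06,1],[0,0,0,0,-0.64,0.1,1],[0,0,0,0,-0.64,0.13,1],[0,0,0,0,-0.63,0.16,1],[0,0,0,0,-0.63,0.19,1]]
```

Emit:
servo_tool(
  moves=[
    [[0,0,0,0,-0.62,-0.19,1],[0,0,0,0,-0.64,-0.12,1],[0,0,0,0,-0.65,-0.09,1],[0,0,0,0,-0.65,-0.06,1],[0,0,0,0,-0.65,-0.03,1],[0,0,0,0,-0.65,0,1],[0,0,0,0,-0.65,0.03,1],[0,0,0,0,-0.65,0.06,1]],
  ],
)

```text
time: 15.47
ee_pos: [0.463, 0.3311, 0.2616]
tcp_rot: [179.3, -0.1, 96.7]
wrist_force: [5.4, 2.6, -3.4]
opening: 0.0122
```

```bash
python3 -c "
from h import *
tip(-.05,10,settle=0)"
```

```text
t 15.47 p [0.463  0.3311 0.2616] rpy [ 1.793e+02 -1.000e-01  9.670e+01] F [ 5.4  2.6 -3.4] op 0.0122 q [ 36.   8.  16.  98.  -0. 119.]
phi 0.9195298672609435 r 0.1316307134380317
[[0.013,-0.002,0,-0.06,-0.63,0.22,1],[0,0,0,0,-0.64,0.13,1],[0,0,0,0,-0.63,0.16,1],[0,0,0,0,-0.62,0.2,1],[0,0,0,0,-0.61,0.23,1],[0,0,0,0,-0.6,0.25,1],[0,0,0,0,-0.59,0.29,1],[0,0,0,0,-0.57,0.31,1],[0,0,0,0,-0.55,0.35,1],[0,0,0,0,-0.54,0.37,1]]
```

Emit:
servo_tool(
  moves=[
    [[0.006,0,0,-0.03,-0.63,0.18,1],[0.006,0,0,0,-0.64,0.16,1],[0,0,0,0,-0.63,0.18,1],[0,0,0,0,-0.62,0.2,1],[0,0,0,0,-0.61,0.23,1],[0,0,0,0,-0.6,0.25,1],[0,0,0,0,-0.59,0.29,1],[0,0,0,0,-0.57,0.31,1],[0,0,0,0,-0.55,0.35,1],[0,0,0,0,-0.54,0.37,1]],
  ],
)

```text
time: 16.3
ee_pos: [0.397, 0.3236, 0.236]
tcp_rot: [179.8, -0.3, 96.8]
wrist_force: [4.1, 2.4, 0.4]
opening: 0.0124
```

```bash
python3 -c "
from h import *
tip(-.04,12,settle=0)"
```

```text
t 16.30 p [0.397  0.3236 0.236 ] rpy [179.8  -0.3  96.8] F [4.1 2.4 0.4] op 0.0124 q [ 39.  -0.   5.  95.   0. 122.]
phi 0.37758073905091083 r 0.13401974377831105
[[0.004,-0.005,0.001,-0.09,-0.18,0.62,1],[0,0,0,0,-0.39,0.35,1],[0,0,0,0,-0.37,0.36,1],[0,0,0,0,-0.36,0.38,1],[0,0,0,0,-0.34,0.39,1],[0,0,0,0,-0.33,0.4,1],[0,0,0,0,-0.31,0.42,1],[0,0,0,0,-0.3,0.43,1],[0,0,0,0,-0.27,0.45,1],[0,0,0,0,-0.26,0.45,1],[0,0,0,0,-0.24,0.46,1],[0,0,0,0,-0.22,0.47,1]]
```

Emit:
servo_tool(
  moves=[
    [[0,0,0,-0.04,-0.3,0.42,1],[0,0,0,-0.04,-0.34,0.42,1],[0,0,0,0,-0.33,0.42,1],[0,0,0,0,-0.34,0.42,1],[0,0,0,0,-0.34,0.4,1],[0,0,0,0,-0.33,0.4,1],[0,0,0,0,-0.31,0.42,1],[0,0,0,0,-0.28,0.43,1],[0,0,0,0,-0.1,0.2,1],[0,0,0,0,0,0,1]],
  ],
)

```text
time: 17.13
ee_pos: [0.3676, 0.3203, 0.2005]
tcp_rot: [179.4, -0.5, 96.8]
wrist_force: [3.1, 3.5, -4.5]
opening: 0.0124
```

```bash
python3 -c "
from h import *
tip(-.01,3,settle=0)
im=imaging.camera('side');crop('side',im,180,270,370,400,4,'s9c.png')"
```

```text
t 17.13 p [0.3676 0.3203 0.2005] rpy [179.4  -0.5  96.8] F [ 3.1  3.5 -4.5] op 0.0124 q [ 41.  -5.  -3.  91.   0. 124.]
phi 0.02901300962049591 r 0.13260254278773198
[[0.011,-0.009,0.001,-0.1,0.12,0.23,1],[0,0,0,0,-0.07,0.11,1],[0,0,0,0,-0.06,0.11,1]]
```

View pics/s9c.png

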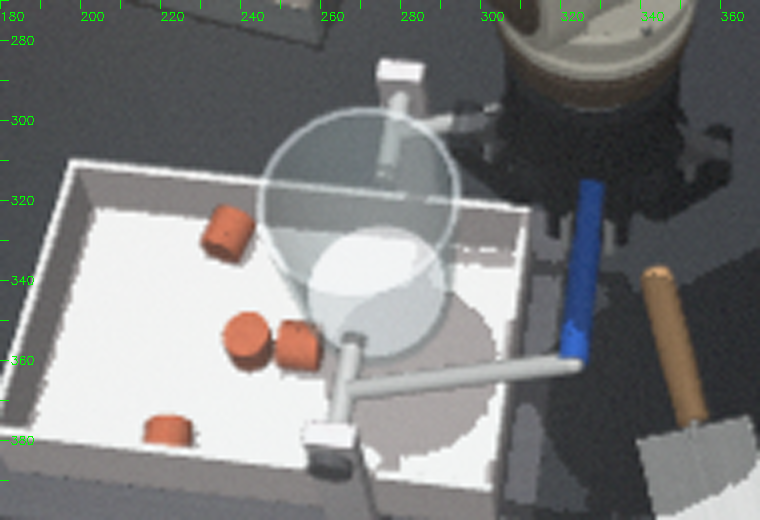

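Emit:
servo_tool(
  moves=[
    [[0,0,0,0,-0.06,0.25,1],[0,0,0,0,-0.06,0.25,1],[0,0,0,0,0,0.2,1],[0,0,0,0,0,0,1]],
  ],
)

```text
time: 17.52
ee_pos: [0.3677, 0.3203, 0.2006]
tcp_rot: [178.8, -0.8, 96.7]
wrist_force: [6.8, 5.2, -9.2]
opening: 0.0123
```

```bash
python3 -c "
from h import *
tip(-.01,3,settle=0)
im=imaging.camera('side');crop('side',im,240,270,340,380,6,'s10c.png')"
```

```text
t 17.52 p [0.3677 0.3203 0.2006] rpy [178.8  -0.8  96.7] F [ 6.8  5.2 -9.2] op 0.0123 q [ 41.  -6.  -4.  90.  -0. 124.]
phi 0.029540458775139777 r 0.13255029471853194
[[0.02,-0.015,0,-0.11,0.11,0.23,1],[0,0,0,0,-0.06,0.11,1],[0,0,0,0,-0.07,0.11,1]]
```

View pics/s10c.png

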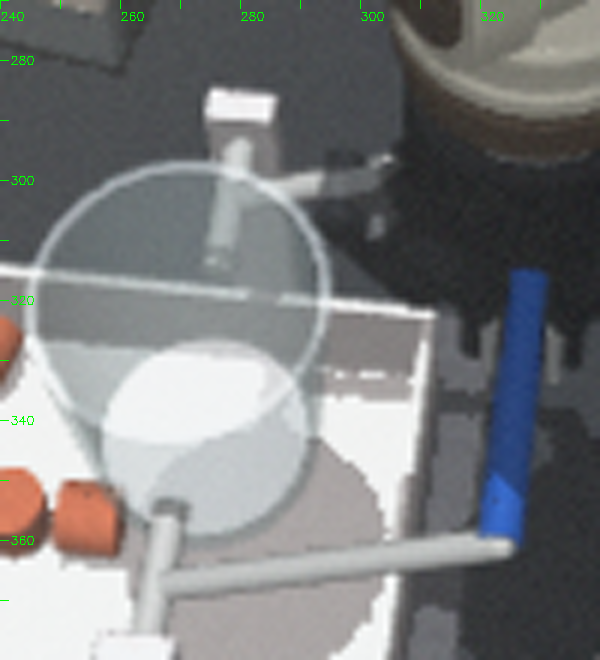

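Emit:
servo_tool(
  moves=[
    [[0,0,0,0,0,0,3],[0,0,0,0,0,0,4],[0.01,-0.007,0,0,0,0,5],[0.01,-0.007,0,0,0,-0.5,5],[0,0,0,0,0,-1.5,5],[0,0,0,0,0,-3,5],[0,0,0,-1,0,-3,5],[0,0,0,-3,0,-1,5],[0,0,0,-3.5,0,0,5],[0,0,0,-3.5,0,0,5],[0,0,0,-3,0,0,5],[0,0,0,0,0,0,5]],
  ],
)

```text
time: 18.57
ee_pos: [0.3794, 0.1751, 0.2908]
tcp_rot: [-178.6, 0.8, 97.1]
wrist_force: [-0.9, 0.8, -0.3]
opening: 0.05
```

```bash
python3 -c "
from h import *
st()
im=imaging.camera('side');cv2.imwrite('pics/s11.png',im);o=cv2.imread('pics/side0.png')
a=im[270:390,230:345];b=o[270:390,230:345]
cv2.imwrite('pics/d.png',cv2.resize(np.hstack([b,a,cv2.absdiff(a,b)]),None,fx=2.3,fy=2.3))
def cen(I):
    h=cv2.cvtColor(I,cv2.COLOR_BGR2HSV);m=cv2.inRange(h,(105,150,60),(125,255,255));m[:, :300]=0;m[:280]=0;m[:,345:]=0
    ys,xs=np.nonzero(m);return xs.mean(),ys.mean(),len(xs),xs.min(),xs.max(),ys.min(),ys.max()
print(cen(o),cen(im))
e=np.array([-np.sin(TH),np.cos(TH),0])*.0
for f in(0,.03,.06):print(w2px('side',hpt(f)))
"
```

```text
t 18.57 p [0.3794 0.1751 0.2908] rpy [-178.6    0.8   97.1] F [-0.9  0.8 -0.3] op 0.0500 q [ 25.  -9.   3. 104.  -0. 108.]
(np.float64(326.66740576496676), np.float64(325.5365853658537), 451, np.int64(320), np.int64(333), np.int64(292), np.int64(359)) (np.float64(326.68362831858406), np.float64(325.46238938053096), 452, np.int64(320), np.int64(333), np.int64(292), np.int64(359))
[326.97666438 324.01888257]
[325.93698404 323.12028418]
[324.84013891 322.22673663]
```

View pics/d.png

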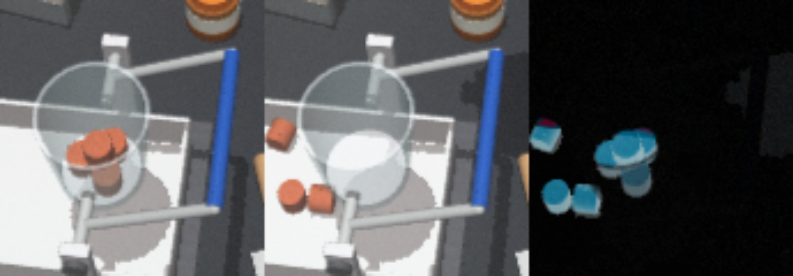

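```bash
cat >> h.py <<'E'
def caps(n,im=None,save=None):
    if im is None: im=imaging.camera(n)
    if save: cv2.imwrite("pics/"+save,im)
    h=cv2.cvtColor(im,cv2.COLOR_BGR2HSV);m=cv2.inRange(h,(8,140,150),(20,255,255))
    m=cv2.morphologyEx(m,cv2.MORPH_OPEN,np.ones((3,3),np.uint8))
    k,l,s,c=cv2.connectedComponentsWithStats(m);out=[]
    for i in range(1,k):
        if 120<s[i,4]<600:
            x,y,w,hh=s[i,:4]
            out.append((c[i],s[i]))
    return out
def jars(z=.074,save=None):
    for c,s in caps("top",save=save and "t"+save):
        p=px2w("top",*c,z); print("top",c.round(1),s,p[:2].round(4), "zshelf",px2w("top",*c,.134)[:2].round(4))
E
python3 - <<'E'
from h import *
jars(save="j1.png")
for c,s in caps("side"):
    print("side",c.round(1),s,px2w("side",*c,.065)[:2].round(4))
E
```

```text
top [408.1 185.2] [400 177  17  17 232] [ 0.5301 -0.3568] zshelf [ 0.5205 -0.344 ]
top [307. 203.] [300 196  15  16 196] [ 0.4637 -0.0254] zshelf [ 0.457  -0.0268]
top [271.6 212.4] [264 205  16  16 205] [0.4303 0.0893] zshelf [0.4249 0.083 ]
top [353.1 215.8] [345 208  17  16 209] [ 0.4252 -0.1769] zshelf [ 0.4201 -0.1718]
top [385.3 230.6] [377 223  17  16 219] [ 0.3793 -0.282 ] zshelf [ 0.3761 -0.2724]
side [368.1 163.4] [360 157  16  12 130] [ 0.3746 -0.2807]
side [321.9 262.5] [311 254  23  18 322] [0.4309 0.0887]
```

View pics/tj1.png

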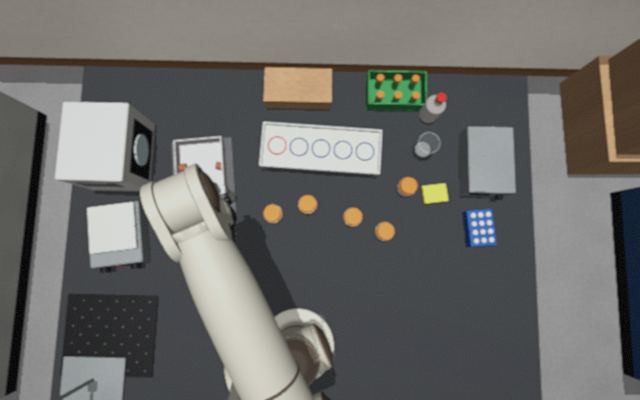

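Run:
```python
from h import *
st()
A=(.4293,.0878)
plan([((*A,.16),88),((*A,.05),88,.03)],op=8.5)
```

```text
t 18.72 p [0.3794 0.1786 0.29  ] rpy [-178.5    0.8   97.2] F [-0.3  0.4  0.3] op 0.0498 q [ 25.  -9.   3. 104.  -0. 108.]
[[-0.005,0.003,0.032,-1.89,0.83,2.61,8.5],[-0.005,0.003,0.032,-1.87,0.88,2.6,8.5],[-0.005,0.003,0.032,-1.85,0.92,2.6,8.5],[-0.005,0.003,0.032,-1.83,0.97,2.6,8.5],[-0.004,0.003,0.032,-1.81,1.02,2.61,8.5],[0,0,0,0,0,2.75,8.5],[0,0,0,0,0,2.75,8.5],[0,0,0,0,0,2.75,8.5],[0,0,0,0.01,0,2.75,8.5]]
```

Emit:
servo_tool(
  moves=[
    [[-0.005,0.003,0.032,-1.89,0.83,2.6,8.5],[-0.005,0.003,0.032,-1.87,0.88,2.6,8.5],[-0.005,0.003,0.032,-1.85,0.92,2.6,8.5],[-0.005,0.003,0.032,-1.83,0.97,2.6,8.5],[-0.004,0.003,0.032,-1.81,1.02,2.6,8.5],[0,0,0,0,0,1,8.5],[0,0,0,0,0,0,8.5],[0,0,0,0,0,0,8.5]],
  ],
  force=25,
)

```text
time: 19.38
ee_pos: [0.4302, 0.0937, 0.1426]
tcp_rot: [-179.6, -0.1, 88.3]
wrist_force: [-0.1, -0.2, 0.9]
opening: 0.0852
```

Run:
```python
from h import *
st()
A=(.4293,.0878)
plan([((*A,.02),88,.022)],op=8.5)
im=imaging.camera("side");crop("side",im,230,180,400,320,4,"j2.png")
```

```text
t 19.38 p [0.4302 0.0937 0.1426] rpy [-1.796e+02 -1.000e-01  8.830e+01] F [-0.1 -0.2  0.9] op 0.0852 q [ 12. -11. -15.  86.   0. 104.]
[[-0.001,0,0.001,-0.1,0,2.04,8.5],[-0.001,0,0.001,-0.1,0,2.04,8.5],[-0.001,0,0.001,-0.1,0,2.04,8.5],[-0.001,-0.001,0.001,-0.11,0,2.05,8.5],[-0.001,0,0.001,-0.1,-0.01,2.04,8.5],[-0.002,-0.001,0.001,-0.1,-0.01,2.05,8.5]]
```

View pics/j2.png

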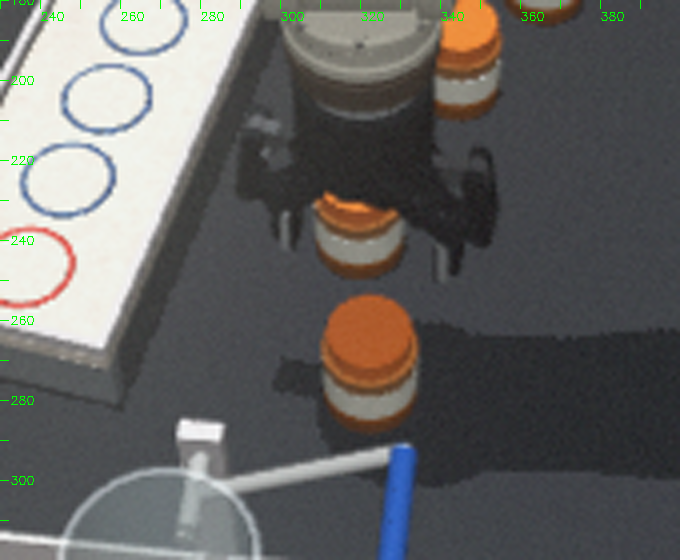

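Run:
```python
from h import *
print(px2w("side",322.3,261,.074),px2w("side",322.5,263,.074), px2w("side",322.3,262.5,.065))
print(w2px("side",[.4293,.0878,.074]),w2px("side",[.4293,.0878,0.056]),w2px("side",[.4293-.03,.0878,0.0]))
```

```text
[0.42954783 0.09002517 0.074     ] [0.42776638 0.09563195 0.074     ] [0.42995759 0.08857875 0.065     ]
[322.59666312 260.28029547] [322.65609887 264.27878307] [334.14867957 278.33874653]
```

Emit:
servo_tool(
  moves=[
    [[0,0,0,-0.08,0,2.04,8.5],[0,0,0,-0.08,0,2.04,8.5],[0,0,0,-0.08,0,2.04,8.5],[0,0,0,-0.06,0,2.04,8.5],[0,0,0,0,0,1.6,8.5],[0,0,0,0,0,0.8,8.5],[0,0,0,0,0,0,8.5],[0,0,0,0,0,0,8.5]],
  ],
)

```text
time: 20.1
ee_pos: [0.4349, 0.1009, 0.0456]
tcp_rot: [179.5, -0.4, 89.2]
wrist_force: [-0.3, 0.4, -0.1]
opening: 0.0849
```

Run:
```python
from h import *
st()
plan([((.429,.0905,.02),88,.022)],op=8.5)
im=imaging.camera("side");crop("side",im,230,180,400,320,4,"j3.png")
```

```text
t 20.10 p [0.4349 0.1009 0.0456] rpy [179.5  -0.4  89.2] F [-0.3  0.4 -0.1] op 0.0849 q [ 13.  -9. -24.  74.   0. 104.]
[[0.004,-0.004,0.011,-0.53,-0.3,1.27,8.5],[0.004,-0.003,0.01,-0.53,-0.29,1.28,8.5]]
```

View pics/j3.png

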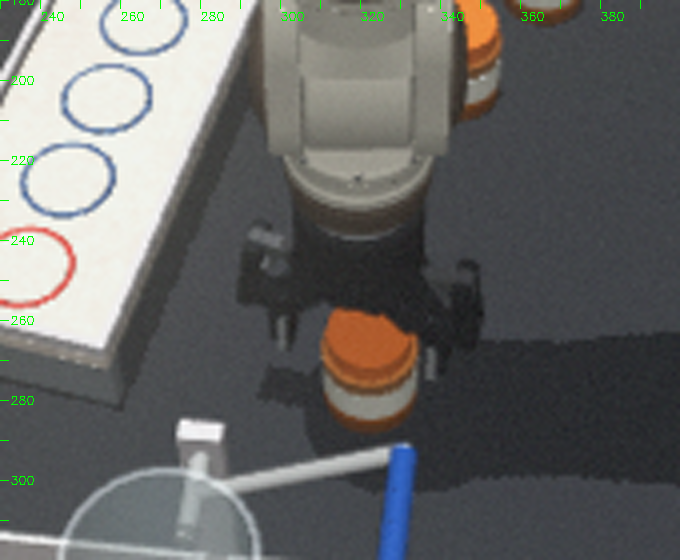

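Emit:
servo_tool(
  moves=[
    [[0.003,-0.003,0.01,-0.5,-0.3,0.7,8.5],[0.003,-0.003,0.01,-0.45,-0.25,0.7,8.5],[0,0,0,0,0,0.5,8.5],[0,0,0,0,0,0,8.5],[0,0,0,0,0,0,8.5]],
  ],
)

```text
time: 20.57
ee_pos: [0.4309, 0.0912, 0.0285]
tcp_rot: [179.6, -0.1, 87.9]
wrist_force: [0.2, -0.1, 0.5]
opening: 0.0851
```

Run:
```python
from h import *
st()
plan([((.429,.0905,.02),88,.022)],op=8.5)
```

```text
t 20.57 p [0.4309 0.0912 0.0285] rpy [ 1.796e+02 -1.000e-01  8.790e+01] F [ 0.2 -0.1  0.5] op 0.0851 q [ 12. -10. -26.  73.   0. 104.]
[[0.007,-0.002,-0.001,-0.08,-0.19,0.85,8.5]]
```

Close on the jar slowly.

Emit:
servo_tool(
  moves=[
    [[0,0,0,-0.08,-0.1,0.5,8.5],[0,0,0,0,0,0.15,7.5],[0,0,0,0,0,0,6.7],[0,0,0,0,0,0,6.2],[0,0,0,0,0,0,5.8],[0,0,0,0,0,0,5.6],[0,0,0,0,0,0,5.6],[0,0,0,0,0,0,5.6]],
  ],
  force=25,
)

```text
time: 21.23
ee_pos: [0.43, 0.0902, 0.0217]
tcp_rot: [179.6, -0.1, 87.9]
wrist_force: [-0.7, -0.2, -0.4]
opening: 0.0594
```

Run:
```python
from h import *
st()
o=bot.get_obs()["ee_pos"]
plan([((o[0],o[1],.11),87.5,.02),((.655,.083,.115),87.4,.03)],op=5.6)
```

```text
t 21.23 p [0.43   0.0902 0.0217] rpy [ 1.796e+02 -1.000e-01  8.790e+01] F [-0.7 -0.2 -0.4] op 0.0594 q [ 12.  -9. -27.  72.  -0. 104.]
[[0.001,0,0.001,0,0.01,-1.77,5.6],[0.002,0,0.002,0,0.01,-1.77,5.6],[0.001,-0.001,0.001,0.01,0.01,-1.76,5.6],[0.002,0,0.002,0,0.01,-1.77,5.6],[0.001,-0.001,0.001,0,0,-1.76,5.6],[0,0,0,0.03,2.81,-0.06,5.6],[0,0,0,0.03,2.81,-0.06,5.6],[0,0,0,0.03,2.81,-0.06,5.6],[0,0,0,0.03,2.82,-0.06,5.6],[0,0,0.001,0.03,2.81,-0.06,5.6],[0,0,0,0.04,2.82,-0.07,5.6],[0,0,0.001,0.04,2.81,-0.06,5.6]]
[[0,0,0,0.03,2.82,-0.07,5.6]]
```

Emit:
servo_tool(
  moves=[
    [[0,0,0,0,0,-1,5.6],[0,0,0,0,0,-1.8,5.6],[0,0,0,0,0,-1.8,5.6],[0,0,0,0,0,-1.8,5.6],[0,0,0,0,0,-1.8,5.6],[0,0,0,0,0,-1,5.6],[0,0,0,0,1,-0.5,5.6],[0,0,0,0,2,0,5.6],[0,0,0,0,2.8,0,5.6],[0,0,0,0,2.8,0,5.6],[0,0,0,0,2.8,0,5.6],[0,0,0,0,2.8,0,5.6]],
  ],
)

```text
time: 22.23
ee_pos: [0.571, 0.0851, 0.1286]
tcp_rot: [179.7, -0.1, 88.1]
wrist_force: [-0.7, 0.1, -2.4]
opening: 0.0592
```

Run:
```python
from h import *
st()
o=bot.get_obs()["ee_pos"]
plan([((.655,.083,.115),87.4,.025)],op=5.6)
im=imaging.camera("side");crop("side",im,190,180,400,320,3,"j4.png")
```

```text
t 22.23 p [0.571  0.0851 0.1286] rpy [ 1.797e+02 -1.000e-01  8.810e+01] F [-0.7  0.1 -2.4] op 0.0592 q [  8.   8.   2.  84.   0. 100.]
[[0.001,-0.001,0.003,0.02,2.1,0.35,5.6],[0.001,0,0.003,0.02,2.1,0.35,5.6],[0.001,-0.001,0.003,0.03,2.1,0.34,5.6],[0.002,0,0.003,0.04,2.09,0.35,5.6]]
```

View pics/j4.png

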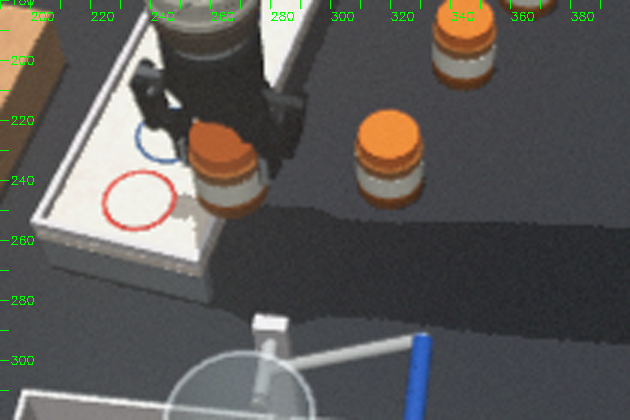

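Emit:
servo_tool(
  moves=[
    [[0,0,0,0,2,0.3,5.6],[0,0,0.003,0,2,0.3,5.6],[0,0,0.003,0,2,0.3,5.6],[0,0,0.003,0,1.4,0.3,5.6],[0,0,0,0,0.5,0,5.6],[0,0,0,0,0,0,5.6],[0,0,0,0,0,0,5.6]],
  ],
)

```text
time: 22.87
ee_pos: [0.6579, 0.0813, 0.1107]
tcp_rot: [-179.9, -0.0, 87.5]
wrist_force: [-0.5, -0.4, -2.3]
opening: 0.0593
```

Run:
```python
from h import *
st()
o=bot.get_obs()["ee_pos"]
plan([((.658,.0825,.092),87.4,.01)],op=5.6)
im=imaging.camera("side");crop("side",im,190,180,320,320,4,"j5.png")
```

```text
t 22.87 p [0.6579 0.0813 0.1107] rpy [-179.9   -0.    87.5] F [-0.5 -0.4 -2.3] op 0.0593 q [  7.  20.  14.  85.   0. 100.]
[[-0.001,0,0.001,0.06,0,0.93,5.6],[-0.001,-0.001,0,0.05,0,0.94,5.6]]
```

View pics/j5.png

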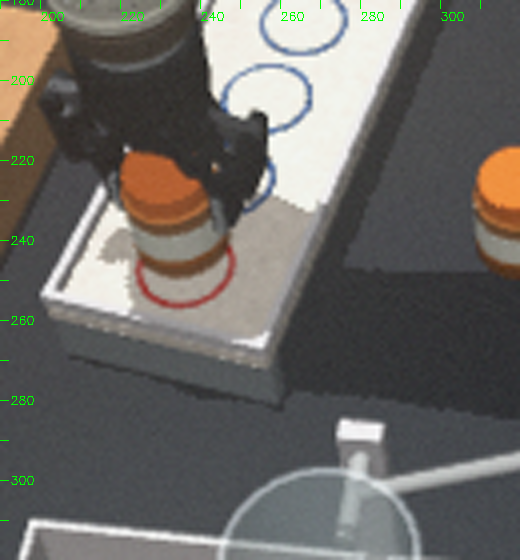

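Emit:
servo_tool(
  moves=[
    [[0,0,0,0.06,0,0.7,5.6],[0,0,0,0.05,0,0.7,5.6],[0,0,0,0,0,0.3,5.6],[0,0,0,0,0,0.2,5.6],[0,0,0,0,0,0.2,5.6],[0,0,0,0,0,0.1,5.6],[0,0,0,0,0,0,5.6]],
  ],
)

```text
time: 23.5
ee_pos: [0.655, 0.0831, 0.0882]
tcp_rot: [-179.9, -0.1, 87.5]
wrist_force: [-0.3, 0.3, -2.0]
opening: 0.059
```

Run:
```python
from h import *
st()
```

```text
t 23.50 p [0.655  0.0831 0.0882] rpy [-1.799e+02 -1.000e-01  8.750e+01] F [-0.3  0.3 -2. ] op 0.0590 q [  7.  20.  12.  82.   0. 100.]
```

Emit:
servo_tool(
  moves=[
    [[0,0,0,0,0.15,0.15,5.6],[0,0,0,0,0.15,0.15,5.6],[0,0,0,0,0.05,0.15,5.6],[0,0,0,0,0,0.12,5.6],[0,0,0,0,0,0.08,5.6],[0,0,0,0,0,0.05,5.6],[0,0,0,0,0,0,5.6]],
  ],
)

```text
time: 24.08
ee_pos: [0.6595, 0.0829, 0.082]
tcp_rot: [180.0, -0.1, 87.5]
wrist_force: [0.2, 1.0, -2.7]
opening: 0.0594
```

Run:
```python
from h import *
st()
```

```text
t 24.08 p [0.6595 0.0829 0.082 ] rpy [ 1.80e+02 -1.00e-01  8.75e+01] F [ 0.2  1.  -2.7] op 0.0594 q [  7.  20.  12.  81.   0. 100.]
```

Emit:
servo_tool(
  moves=[
    [[0,0,0,0,-0.06,0.06,5.6],[0,0,0,0,-0.06,0.06,5.6],[0,0,0,0,0,0.06,5.6],[0,0,0,0,0,0,5.6]],
  ],
)

```text
time: 24.42
ee_pos: [0.6592, 0.0829, 0.0818]
tcp_rot: [179.8, -0.1, 87.5]
wrist_force: [0.4, 0.1, -2.5]
opening: 0.0593
```

Run:
```python
from h import *
st()
```

```text
t 24.42 p [0.6592 0.0829 0.0818] rpy [ 1.798e+02 -1.000e-01  8.750e+01] F [ 0.4  0.1 -2.5] op 0.0593 q [  7.  20.  11.  81.   0. 100.]
```

Emit:
servo_tool(
  moves=[
    [[0,0,0,0,0,0.12,5.6],[0,0,0,0,0,0.12,5.6],[0,0,0,0,0,0.1,5.6],[0,0,0,0,0,0,5.6]],
  ],
)

```text
time: 24.75
ee_pos: [0.6591, 0.083, 0.0818]
tcp_rot: [179.7, -0.1, 87.5]
wrist_force: [0.6, 0.1, -3.3]
opening: 0.0595
```

Run:
```python
from h import *
st()
im=imaging.camera("side");crop("side",im,190,180,320,320,4,"j6.png")
```

```text
t 24.75 p [0.6591 0.083  0.0818] rpy [ 1.797e+02 -1.000e-01  8.750e+01] F [ 0.6  0.1 -3.3] op 0.0595 q [  7.  20.  11.  81.   0. 100.]
```

View pics/j6.png

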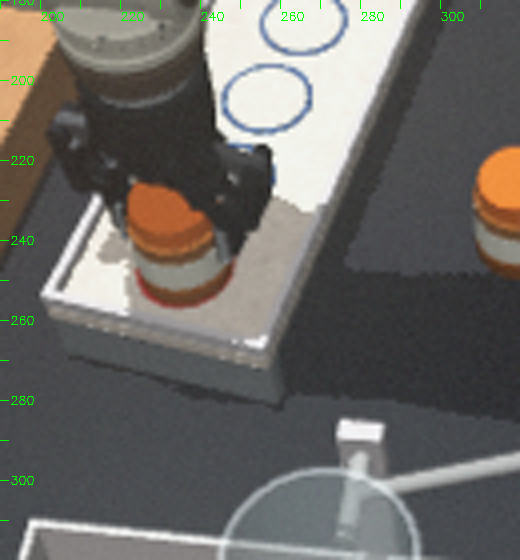

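Emit:
servo_tool(
  moves=[
    [[0,0,0,0,0,0,6.3],[0,0,0,0,0,0,7],[0,0,0,0,0,0,8],[0,0,0,0,0,0,8.5],[0,0,0,0,0,0,8.5],[0,0,0,0,0,-1,8.5],[0,0,0,0,0,-2,8.5],[0,0,0,0,0,-2.5,8.5],[0,0,0,0,0,-2.5,8.5],[0,0,0,0,0,0,8.5]],
  ],
)

```text
time: 25.63
ee_pos: [0.6571, 0.0828, 0.1641]
tcp_rot: [179.9, -0.1, 87.5]
wrist_force: [0.1, -0.2, 0.2]
opening: 0.0848
```

Run:
```python
from h import *
st()
plan([((.462,-.025,.15),88,.038)],op=8.5)
im=imaging.camera("side");crop("side",im,190,140,400,320,3,"j7.png")
```

```text
t 25.63 p [0.6571 0.0828 0.1641] rpy [ 1.799e+02 -1.000e-01  8.750e+01] F [ 0.1 -0.2  0.2] op 0.0848 q [  7.  20.  20.  90.   0. 100.]
[[0,0,-0.001,-1.94,-3.17,0.23,8.5],[0,0,-0.001,-1.93,-3.17,0.23,8.5],[0,0,-0.002,-1.93,-3.18,0.23,8.5],[0,0,-0.001,-1.92,-3.18,0.23,8.5],[0.001,-0.001,-0.002,-1.92,-3.18,0.23,8.5],[0,0,-0.001,-1.91,-3.18,0.23,8.5]]
```

View pics/j7.png

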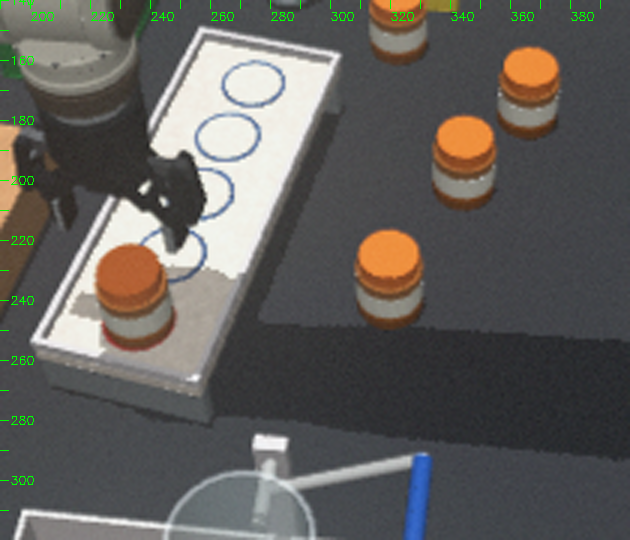

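Emit:
servo_tool(
  moves=[
    [[0,0,0,-1.94,-3.17,0.2,8.5],[0,0,0,-1.94,-3.17,0.2,8.5],[0,0,0,-1.93,-3.18,0.2,8.5],[0,0,0,-1.92,-3.18,0.2,8.5],[0,0,0,-1.92,-3.18,0.2,8.5],[0,0,0,-1.3,-2.2,0.2,8.5],[0,0,0,0,0,0,8.5],[0,0,0,0,0,0,8.5]],
  ],
)

```text
time: 26.35
ee_pos: [0.4627, -0.0216, 0.1412]
tcp_rot: [-179.4, -0.0, 87.6]
wrist_force: [1.6, -0.2, 1.0]
opening: 0.085
```

Run:
```python
from h import *
st()
im=imaging.camera("top");crop("top",im,250,120,430,250,4,"t8.png")
jars()
plan([((.462,-.025,.1),88,.02)],op=8.5)
```

```text
t 26.35 p [ 0.4627 -0.0216  0.1412] rpy [-179.4   -0.    87.6] F [ 1.6 -0.2  1. ] op 0.0850 q [ -3.  -7. -12.  86.   0.  90.]
top [275.2 141.2] [268 134  16  15 193] [0.669  0.0859] zshelf [0.6535 0.0798]
top [408.  185.2] [400 177  17  17 235] [ 0.5301 -0.3567] zshelf [ 0.5205 -0.3439]
top [353.2 215.8] [345 208  17  16 207] [ 0.4251 -0.1772] zshelf [ 0.4199 -0.1721]
top [385.4 230.6] [378 223  16  16 220] [ 0.3794 -0.2822] zshelf [ 0.3762 -0.2726]
[[-0.003,0,-0.002,-0.13,-0.04,1.37,8.5],[-0.004,0,-0.002,-0.13,-0.04,1.38,8.5],[-0.003,0,-0.002,-0.14,-0.05,1.37,8.5]]
```

View pics/t8.png

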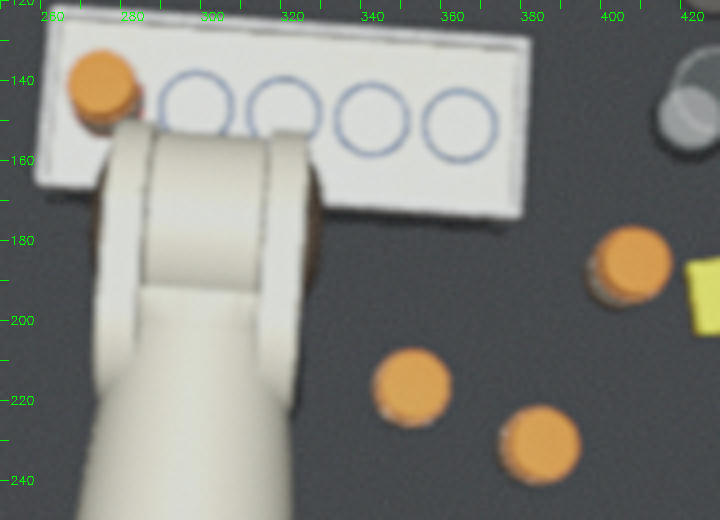

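Run:
```python
from h import *
for p in [(.6581,.0815),(.6535,.0798),(.6581,.0865)]:
    print(p,w2px("side",[*p,.134]),w2px("side",[*p,.06]),w2px("top",[*p,.134]))
im=imaging.camera("side");cv2.imwrite("pics/s12.png",im);crop("side",im,200,200,280,270,9,"s12c.png")
o=cv2.imread("pics/side0.png");
```

```text
(0.6581, 0.0815) [232.56393586 227.70571913] [236.8858641  245.12115211] [274.68208656 139.80379174]
(0.6535, 0.0798) [234.56008363 227.49067247] [238.79023772 244.91090617] [275.16293857 141.21628974]
(0.6581, 0.0865) [231.86924177 229.28470231] [236.23399628 246.67353537] [273.11968873 139.76986426]
```

View pics/s12c.png

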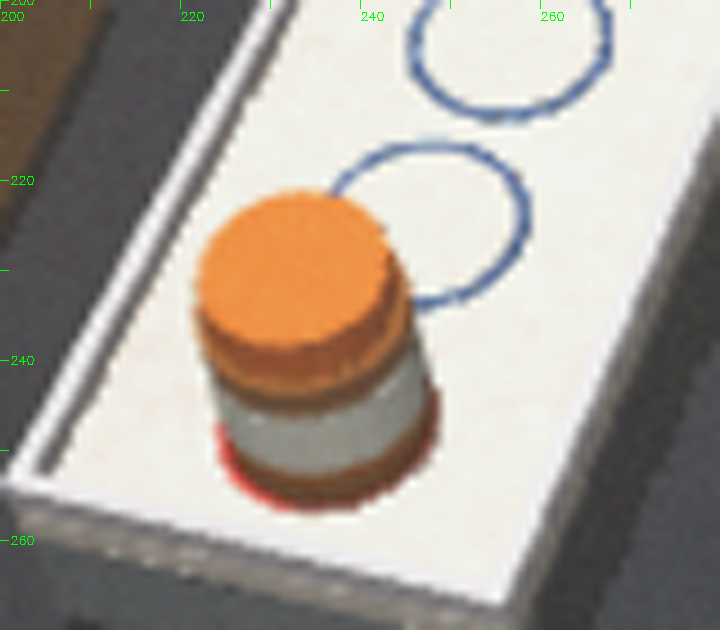

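Emit:
servo_tool(
  moves=[
    [[-0.003,0,0,-0.12,-0.03,1.6,8.5],[-0.003,0,0,-0.12,-0.03,2,8.5],[-0.003,0,0,-0.1,0,2,8.5],[0,0,0,0,0,2,8.5],[0,0,0,0,0,1.5,8.5],[0,0,0,0,0,0.8,8.5],[0,0,0,0,0,0,8.5],[0,0,0,0,0,0,8.5]],
  ],
)

```text
time: 27.17
ee_pos: [0.4704, -0.0204, 0.0377]
tcp_rot: [-180.0, -0.1, 88.1]
wrist_force: [0.1, -0.4, -0.1]
opening: 0.085
```

Run:
```python
from h import *
st()
plan([((.462,-.0255,.022),88,.01)],op=8.5)
```

```text
t 27.17 p [ 0.4704 -0.0204  0.0377] rpy [-1.80e+02 -1.00e-01  8.81e+01] F [ 0.1 -0.4 -0.1] op 0.0850 q [ -3.  -5. -21.  74.   0.  89.]
[[0,0,0.001,-0.27,-0.41,0.79,8.5],[0,-0.001,0,-0.27,-0.41,0.78,8.5]]
```

Emit:
servo_tool(
  moves=[
    [[0,0,0,-0.27,-0.41,0.5,8.5],[0,0,0,-0.2,-0.35,0.5,8.5],[0,0,0,0,0,0.3,8.5],[0,0,0,0,0,0,8.5],[0,0,0,0,0,0,8.5]],
  ],
)

```text
time: 27.58
ee_pos: [0.464, -0.0251, 0.0263]
tcp_rot: [179.8, -0.1, 88.1]
wrist_force: [0.2, -0.7, 0.7]
opening: 0.0849
```

Run:
```python
from h import *
st()
plan([((.462,-.0255,.022),88,.01)],op=8.5)
```

```text
t 27.58 p [ 0.464  -0.0251  0.0263] rpy [ 1.798e+02 -1.000e-01  8.810e+01] F [ 0.2 -0.7  0.7] op 0.0849 q [ -3.  -6. -23.  72.   0.  89.]
[[0.003,-0.001,0.002,-0.05,-0.2,0.43,8.5]]
```

Emit:
servo_tool(
  moves=[
    [[0,0,0,-0.05,-0.15,0.35,8.5],[0,0,0,0,0,0.05,7.5],[0,0,0,0,0,0,6.7],[0,0,0,0,0,0,6.2],[0,0,0,0,0,0,5.8],[0,0,0,0,0,0,5.6],[0,0,0,0,0,0,5.6],[0,0,0,0,0,0,5.6]],
  ],
)

```text
time: 28.25
ee_pos: [0.4633, -0.0258, 0.0233]
tcp_rot: [179.6, -0.0, 88.1]
wrist_force: [1.6, -1.2, -0.1]
opening: 0.0588
```

Run:
```python
from h import *
st()
o=bot.get_obs()["ee_pos"]
plan([((.655,.009,.125),87.4,.03)],op=5.6)
```

```text
t 28.25 p [ 0.4633 -0.0258  0.0233] rpy [179.6  -0.   88.1] F [ 1.6 -1.2 -0.1] op 0.0588 q [ -3.  -6. -24.  72.   0.  89.]
[[0.001,0,0.001,0.52,2.39,-1.26,5.6],[0.001,0,0.002,0.52,2.39,-1.26,5.6],[0.001,0,0.001,0.52,2.38,-1.26,5.6],[0.001,0,0.002,0.52,2.38,-1.26,5.6],[0.001,0,0.001,0.53,2.38,-1.27,5.6],[0,0,0.002,0.53,2.38,-1.27,5.6],[0.001,0,0.001,0.54,2.37,-1.26,5.6],[0,-0.001,0.002,0.54,2.38,-1.27,5.6]]
```

Emit:
servo_tool(
  moves=[
    [[0,0,0,0,0,-1,5.6],[0,0,0,0,0,-1.8,5.6],[0,0,0,0,0,-1.8,5.6],[0,0,0,0,0,-1.8,5.6],[0,0,0,0.3,0.5,-1.8,5.6],[0,0,0,0.5,1.5,-0.8,5.6],[0,0,0,0.5,2.4,-0.4,5.6],[0,0,0,0.5,2.8,0,5.6],[0,0,0,0.5,2.8,0,5.6],[0,0,0,0.5,2.8,0,5.6],[0,0,0,0.4,2.2,0,5.6],[0,0,0,0.2,1,0,5.6]],
  ],
)

```text
time: 29.25
ee_pos: [0.626, 0.0041, 0.1269]
tcp_rot: [179.9, -0.1, 88.0]
wrist_force: [0.4, -0.2, -2.4]
opening: 0.0591
```

Run:
```python
from h import *
st()
plan([((.661,.008,.1),87.4,.015)],op=5.6)
```

```text
t 29.25 p [0.626  0.0041 0.1269] rpy [ 1.799e+02 -1.000e-01  8.800e+01] F [ 0.4 -0.2 -2.4] op 0.0591 q [ 0. 14.  9. 85.  0. 92.]
[[0.001,0,0.004,0.17,1.16,0.9,5.6],[0.001,-0.001,0.003,0.17,1.16,0.9,5.6],[0,0,0.004,0.18,1.16,0.89,5.6]]
```

Emit:
servo_tool(
  moves=[
    [[0,0,0.003,0.15,1.1,0.7,5.6],[0,0,0.003,0.15,1.1,0.7,5.6],[0,0,0.003,0.12,0.9,0.7,5.6],[0,0,0,0,0,0.4,5.6],[0,0,0,0,0,0.3,5.6],[0,0,0,0,0,0,5.6],[0,0,0,0,0,0,5.6]],
  ],
)

```text
time: 29.83
ee_pos: [0.6594, 0.0081, 0.0976]
tcp_rot: [-179.8, -0.1, 87.6]
wrist_force: [0.3, 0.1, -1.4]
opening: 0.0592
```

Run:
```python
from h import *
st()
plan([((.661,.008,.085),87.4,.005)],op=5.6)
```

```text
t 29.83 p [0.6594 0.0081 0.0976] rpy [-1.798e+02 -1.000e-01  8.760e+01] F [ 0.3  0.1 -1.4] op 0.0592 q [ 1. 20. 12. 83.  0. 93.]
[[-0.001,0,0.001,0,0.06,0.42,5.6],[-0.001,0,0.001,0,0.05,0.42,5.6],[-0.001,-0.001,0.001,0,0.06,0.42,5.6]]
```

Emit:
servo_tool(
  moves=[
    [[0,0,0,0,-0.08,0.3,5.6],[0,0,0,0,-0.08,0.3,5.6],[0,0,0,0,-0.05,0.25,5.6],[0,0,0,0,0,0.2,5.6],[0,0,0,0,0,0.15,5.6],[0,0,0,0,0,0.1,5.6],[0,0,0,0,0,0,5.6]],
  ],
)

```text
time: 30.42
ee_pos: [0.6559, 0.0079, 0.0858]
tcp_rot: [-180.0, -0.1, 87.5]
wrist_force: [-1.2, 0.4, -3.9]
opening: 0.0591
```

Run:
```python
from h import *
st()
```

```text
t 30.42 p [0.6559 0.0079 0.0858] rpy [-1.80e+02 -1.00e-01  8.75e+01] F [-1.2  0.4 -3.9] op 0.0591 q [ 1. 19. 11. 81.  0. 93.]
```

Emit:
servo_tool(
  moves=[
    [[0,0,0,0,0.05,0.12,5.6],[0,0,0,0,0.03,0.12,5.6],[0,0,0,0,0,0.1,5.6],[0,0,0,0,0,0.08,5.6],[0,0,0,0,0,0,5.6]],
  ],
)

```text
time: 30.83
ee_pos: [0.6571, 0.0079, 0.0837]
tcp_rot: [179.9, -0.1, 87.5]
wrist_force: [0.2, 0.1, -3.1]
opening: 0.0592
```

Run:
```python
from h import *
st()
```

```text
t 30.83 p [0.6571 0.0079 0.0837] rpy [ 1.799e+02 -1.000e-01  8.750e+01] F [ 0.2  0.1 -3.1] op 0.0592 q [ 1. 19. 10. 81.  0. 93.]
```

Emit:
servo_tool(
  moves=[
    [[0,0,0,0,0,0.1,5.6],[0,0,0,0,0,0.1,5.6],[0,0,0,0,0,0,5.6]],
  ],
)

```text
time: 31.08
ee_pos: [0.6573, 0.008, 0.0836]
tcp_rot: [179.8, -0.1, 87.6]
wrist_force: [0.1, 0.6, -2.4]
opening: 0.0593
```

Run:
```python
from h import *
st()
```

```text
t 31.08 p [0.6573 0.008  0.0836] rpy [ 1.798e+02 -1.000e-01  8.760e+01] F [ 0.1  0.6 -2.4] op 0.0593 q [ 1. 19. 10. 81.  0. 93.]
```

Emit:
servo_tool(
  moves=[
    [[0,0,0,0,0,0,6.3],[0,0,0,0,0,0,7],[0,0,0,0,0,0,8],[0,0,0,0,0,0,8.5],[0,0,0,0,0,0,8.5],[0,0,0,0,0,-1,8.5],[0,0,0,0,0,-2,8.5],[0,0,0,0,0,-2.5,8.5],[0,0,0,0,0,-2.5,8.5],[0,0,0,0,0,0,8.5]],
  ],
)

```text
time: 31.92
ee_pos: [0.6564, 0.0079, 0.1672]
tcp_rot: [179.9, -0.1, 87.6]
wrist_force: [0.5, 0.4, 1.2]
opening: 0.0851
```

Run:
```python
from h import *
st()
plan([((.424,-.176,.15),88,.038)],op=8.5)
im=imaging.camera("side");crop("side",im,190,120,390,270,4,"j9.png")
```

```text
t 31.92 p [0.6564 0.0079 0.1672] rpy [ 1.799e+02 -1.000e-01  8.760e+01] F [0.5 0.4 1.2] op 0.0851 q [ 1. 19. 19. 90.  0. 93.]
[[0,0,-0.001,-2.42,-2.8,0.21,8.5],[0,0,-0.001,-2.42,-2.81,0.21,8.5],[0,0,-0.001,-2.41,-2.81,0.21,8.5],[0,0,-0.001,-2.41,-2.81,0.21,8.5],[0,0,-0.001,-2.41,-2.81,0.21,8.5],[0,0,-0.001,-2.41,-2.82,0.21,8.5],[0.001,-0.001,-0.001,-2.4,-2.82,0.2,8.5],[0,0,-0.001,-2.41,-2.82,0.21,8.5]]
```

View pics/j9.png

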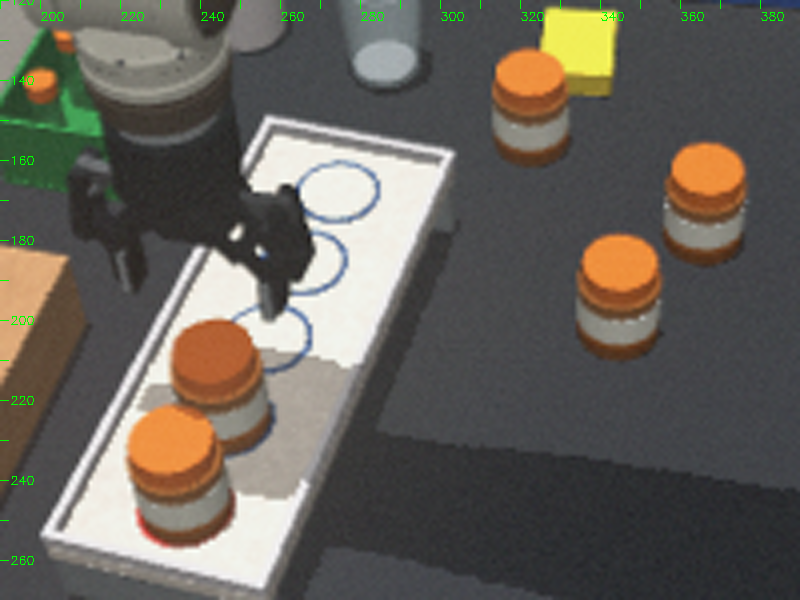

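Emit:
servo_tool(
  moves=[
    [[0,0,0,-2.42,-2.8,0.2,8.5],[0,0,0,-2.42,-2.8,0.2,8.5],[0,0,0,-2.42,-2.8,0.2,8.5],[0,0,0,-2.41,-2.8,0.2,8.5],[0,0,0,-2.41,-2.8,0.2,8.5],[0,0,0,-2.41,-2.8,0.2,8.5],[0,0,0,-2.4,-2.8,0.2,8.5],[0,0,0,-1.7,-2,0.2,8.5],[0,0,0,0,0,0,8.5],[0,0,0,0,0,0,8.5]],
  ],
)

```text
time: 32.8
ee_pos: [0.4215, -0.1732, 0.1412]
tcp_rot: [-179.6, -0.1, 87.7]
wrist_force: [-0.1, -0.2, 0.3]
opening: 0.0849
```

Run:
```python
from h import *
st()
plan([((.424,-.176,.06),88,.02)],op=8.5)
im=imaging.camera("side");crop("side",im,190,120,390,270,4,"j10.png")
```

```text
t 32.80 p [ 0.4215 -0.1732  0.1412] rpy [-1.796e+02 -1.000e-01  8.770e+01] F [-0.1 -0.2  0.3] op 0.0849 q [-22.  -8. -13.  86.  -0.  70.]
[[-0.001,0,-0.001,-0.06,0.06,1.62,8.5],[-0.001,0,-0.001,-0.05,0.06,1.63,8.5],[-0.002,-0.001,-0.001,-0.06,0.06,1.62,8.5],[-0.001,0,-0.001,-0.05,0.06,1.63,8.5],[-0.002,-0.001,-0.001,-0.06,0.06,1.62,8.5]]
```

View pics/j10.png

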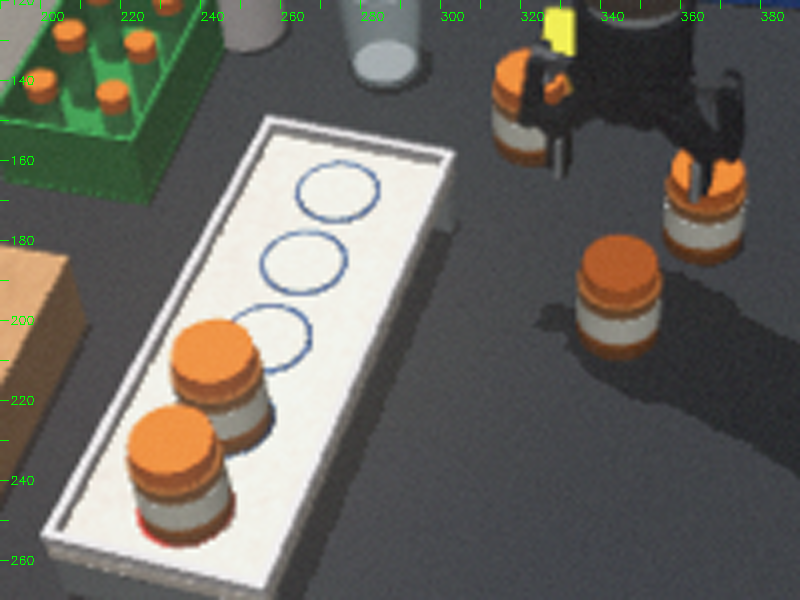

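Emit:
servo_tool(
  moves=[
    [[-0.002,0,0,-0.08,-0.05,1.6,8.5],[-0.002,0,0,-0.08,-0.05,2,8.5],[-0.002,0,0,-0.06,-0.05,2,8.5],[0,0,0,0,-0.05,2,8.5],[0,0,0,0,0,1.5,8.5],[0,0,0,0,0,0.9,8.5],[0,0,0,0,0,0.3,8.5],[0,0,0,0,0,0,8.5]],
  ],
)

```text
time: 33.52
ee_pos: [0.4259, -0.1707, 0.0342]
tcp_rot: [179.9, -0.1, 88.2]
wrist_force: [0.6, -0.9, 0.3]
opening: 0.0849
```

Run:
```python
from h import *
st()
plan([((.4245,-.176,.022),88,.007)],op=8.5)
```

```text
t 33.52 p [ 0.4259 -0.1707  0.0342] rpy [ 1.799e+02 -1.000e-01  8.820e+01] F [ 0.6 -0.9  0.3] op 0.0849 q [-22.  -7. -23.  73.   0.  70.]
[[0.001,-0.001,0.002,-0.27,-0.06,0.61,8.5],[0,-0.001,0.002,-0.27,-0.06,0.61,8.5]]
```

Emit:
servo_tool(
  moves=[
    [[0,0,0,-0.27,-0.06,0.5,8.5],[0,0,0,-0.25,-0.04,0.5,8.5],[0,0,0,0,0,0.2,8.5],[0,0,0,0,0,0,8.5],[0,0,0,0,0,0,8.5]],
  ],
)

```text
time: 33.93
ee_pos: [0.4269, -0.1766, 0.0236]
tcp_rot: [179.7, -0.1, 88.3]
wrist_force: [-0.1, -0.8, -0.7]
opening: 0.0848
```

Run:
```python
from h import *
st()
plan([((.4245,-.176,.022),88,.007)],op=8.5)
```

```text
t 33.93 p [ 0.4269 -0.1766  0.0236] rpy [ 1.797e+02 -1.000e-01  8.830e+01] F [-0.1 -0.8 -0.7] op 0.0848 q [-23.  -6. -24.  72.   0.  69.]
[[0.005,-0.001,0.005,0.05,-0.25,0.16,8.5]]
```

Emit:
servo_tool(
  moves=[
    [[0,0,0,0.03,-0.2,0.1,8.5],[0,0,0,0,0,0,7.5],[0,0,0,0,0,0,6.7],[0,0,0,0,0,0,6.2],[0,0,0,0,0,0,5.8],[0,0,0,0,0,0,5.6],[0,0,0,0,0,0,5.6],[0,0,0,0,0,0,5.6]],
  ],
)

```text
time: 34.6
ee_pos: [0.4252, -0.1766, 0.0239]
tcp_rot: [179.6, -0.0, 88.2]
wrist_force: [0.5, -0.6, 1.0]
opening: 0.0593
```

Run:
```python
from h import *
st()
o=bot.get_obs()["ee_pos"]
plan([((o[0],o[1],.12),87.4,.018),((.653,-.066,.12),87.4,.03)],op=5.6)
```

```text
t 34.60 p [ 0.4252 -0.1766  0.0239] rpy [179.6  -0.   88.2] F [ 0.5 -0.6  1. ] op 0.0593 q [-23.  -6. -24.  72.   0.  69.]
[[0.001,0,0.002,0,0.01,-1.6,5.6],[0.001,0,0.003,0,0.01,-1.6,5.6],[0.001,0,0.002,0,0.01,-1.6,5.6],[0.001,0,0.003,0,0.01,-1.6,5.6],[0.001,0,0.002,0,0,-1.6,5.6],[0.002,0,0.003,0,0,-1.61,5.6],[0,0,0,1.34,2.47,0,5.6],[0,0,0,1.34,2.47,0,5.6],[0,0,0,1.34,2.47,0,5.6],[0,0,0,1.35,2.47,0,5.6],[0,0,0,1.34,2.47,0,5.6],[0,0,0,1.35,2.47,0,5.6]]
[[0,0,0,1.34,2.48,0,5.6],[0,0,0,1.35,2.47,0,5.6],[0,0,0,1.34,2.48,0,5.6]]
```

Emit:
servo_tool(
  moves=[
    [[0,0,0,0,0,-1,5.6],[0,0,0,0,0,-1.8,5.6],[0,0,0.002,0,0,-1.8,5.6],[0,0,0.002,0,0,-1.8,5.6],[0,0,0.002,0.6,0.5,-1.8,5.6],[0,0,0.002,1,1.5,-0.8,5.6],[0,0,0,1.3,2.4,-0.4,5.6],[0,0,0,1.3,2.5,0,5.6],[0,0,0,1.3,2.5,0,5.6],[0,0,0,1.3,2.5,0,5.6],[0,0,0,1.2,2.5,0,5.6],[0,0,0,0.8,1.8,0,5.6]],
  ],
)

```text
time: 35.6
ee_pos: [0.5922, -0.0921, 0.129]
tcp_rot: [179.7, -0.1, 87.5]
wrist_force: [0.5, 0.3, -1.2]
opening: 0.0592
```

Run:
```python
from h import *
st()
o=bot.get_obs()["ee_pos"]
plan([((.653,-.066,.1),87.4,.02)],op=5.6)
```

```text
t 35.60 p [ 0.5922 -0.0921  0.129 ] rpy [ 1.797e+02 -1.000e-01  8.750e+01] F [ 0.5  0.3 -1.2] op 0.0592 q [-9. 11.  5. 84.  0. 84.]
[[0.001,0,0,0.72,1.49,0.73,5.6],[0.001,0,0,0.72,1.49,0.73,5.6],[0.001,-0.001,0.001,0.71,1.49,0.73,5.6],[0.002,0,0,0.72,1.48,0.73,5.6]]
```

Emit:
servo_tool(
  moves=[
    [[0,0,0,0.65,1.4,0.4,5.6],[0,0,0,0.65,1.4,0.6,5.6],[0,0,0,0.55,1.3,0.7,5.6],[0,0,0,0.3,0.8,0.7,5.6],[0,0,0,0,0,0.3,5.6],[0,0,0,0,0,0,5.6],[0,0,0,0,0,0,5.6]],
  ],
)

```text
time: 36.18
ee_pos: [0.6467, -0.0691, 0.1012]
tcp_rot: [179.9, -0.1, 87.7]
wrist_force: [-0.3, -0.4, -2.3]
opening: 0.0593
```

Run:
```python
from h import *
st()
o=bot.get_obs()["ee_pos"]
plan([((.653,-.066,.086),87.4,.005)],op=5.6)
```

```text
t 36.18 p [ 0.6467 -0.0691  0.1012] rpy [ 1.799e+02 -1.000e-01  8.770e+01] F [-0.3 -0.4 -2.3] op 0.0593 q [-6. 18. 11. 83.  0. 86.]
[[0,0,0.001,0.08,0.15,0.38,5.6],[0,-0.001,0.001,0.08,0.16,0.38,5.6],[0.001,0,0.001,0.08,0.15,0.38,5.6],[0,-0.001,0.002,0.09,0.16,0.38,5.6]]
```

Emit:
servo_tool(
  moves=[
    [[0,0,0,0.08,0.16,0.35,5.6],[0,0,0.002,0.08,0.16,0.35,5.6],[0,0,0.002,0.08,0.16,0.3,5.6],[0,0,0,0.06,0.16,0.25,5.6],[0,0,0,0,0.05,0.15,5.6],[0,0,0,0,0,0.1,5.6],[0,0,0,0,0,0,5.6]],
  ],
)

```text
time: 36.77
ee_pos: [0.6528, -0.0677, 0.087]
tcp_rot: [179.8, -0.1, 87.3]
wrist_force: [0.1, -0.7, -2.3]
opening: 0.0592
```

Run:
```python
from h import *
st()
```

```text
t 36.77 p [ 0.6528 -0.0677  0.087 ] rpy [ 1.798e+02 -1.000e-01  8.730e+01] F [ 0.1 -0.7 -2.3] op 0.0592 q [-6. 19. 10. 81.  0. 87.]
```

Emit:
servo_tool(
  moves=[
    [[0,0,0,0.08,0.02,0.12,5.6],[0,0,0,0.06,0.02,0.12,5.6],[0,0,0,0,0,0.1,5.6],[0,0,0,0,0,0.08,5.6],[0,0,0,0,0,0.08,5.6],[0,0,0,0,0,0,5.6]],
  ],
)

```text
time: 37.27
ee_pos: [0.6534, -0.0663, 0.0842]
tcp_rot: [179.7, -0.1, 87.3]
wrist_force: [0.8, -0.8, -1.9]
opening: 0.0592
```

Run:
```python
from h import *
st()
```

```text
t 37.27 p [ 0.6534 -0.0663  0.0842] rpy [ 1.797e+02 -1.000e-01  8.730e+01] F [ 0.8 -0.8 -1.9] op 0.0592 q [-6. 19. 10. 81.  0. 87.]
```

Emit:
servo_tool(
  moves=[
    [[0,0,0,0,0,0.1,5.6],[0,0,0,0,0,0.1,5.6],[0,0,0,0,0,0,5.6],[0,0,0,0,0,0,6.3],[0,0,0,0,0,0,7],[0,0,0,0,0,0,8],[0,0,0,0,0,0,8.5],[0,0,0,0,0,0,8.5]],
  ],
)

```text
time: 37.93
ee_pos: [0.6543, -0.0663, 0.0839]
tcp_rot: [179.5, -0.1, 87.3]
wrist_force: [-0.2, -1.0, -0.2]
opening: 0.0852
```

Emit:
servo_tool(
  moves=[
    [[0,0,0,0,0,-1,8.5],[0,0,0,0,0,-2,8.5],[0,0,0,0,0,-2.5,8.5],[0,0,0,0,0,-2.5,8.5],[0,0,0,0,0,0,8.5]],
  ],
)

```text
time: 38.35
ee_pos: [0.6522, -0.0662, 0.1674]
tcp_rot: [179.7, -0.1, 87.3]
wrist_force: [0.4, -0.2, 0.6]
opening: 0.0846
```

Run:
```python
from h import *
st()
plan([((.379,-.2815,.15),88,.038)],op=8.5)
im=imaging.camera("side");crop("side",im,190,120,390,270,4,"j11.png")
```

```text
t 38.35 p [ 0.6522 -0.0662  0.1674] rpy [ 1.797e+02 -1.000e-01  8.730e+01] F [ 0.4 -0.2  0.6] op 0.0846 q [-6. 19. 19. 90.  0. 87.]
[[0,0,-0.001,-2.28,-2.63,0.16,8.5],[0.001,0,-0.001,-2.28,-2.63,0.16,8.5],[0,0,-0.001,-2.27,-2.63,0.16,8.5],[0.001,0,-0.001,-2.27,-2.64,0.16,8.5],[0,0,-0.001,-2.27,-2.64,0.16,8.5],[0.001,0,-0.001,-2.27,-2.64,0.17,8.5],[0,0,-0.002,-2.26,-2.64,0.17,8.5],[0.001,0,-0.001,-2.26,-2.65,0.17,8.5],[0,-0.001,-0.002,-2.25,-2.65,0.17,8.5],[0.001,0,-0.001,-2.25,-2.65,0.17,8.5]]
```

View pics/j11.png

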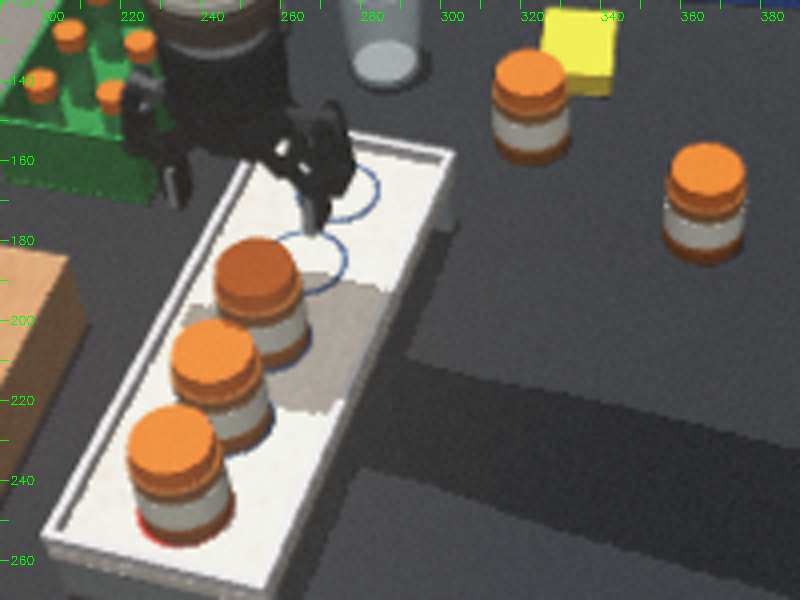

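Emit:
servo_tool(
  moves=[
    [[0,0,0,-2.28,-2.63,0.15,8.5],[0,0,0,-2.28,-2.63,0.15,8.5],[0,0,0,-2.28,-2.63,0.15,8.5],[0,0,0,-2.28,-2.63,0.15,8.5],[0,0,0,-2.27,-2.64,0.15,8.5],[0,0,0,-2.27,-2.64,0.15,8.5],[0,0,0,-2.26,-2.64,0.15,8.5],[0,0,0,-2.26,-2.65,0.15,8.5],[0,0,0,-2.25,-2.65,0.15,8.5],[0,0,0,-1.7,-1.9,0.15,8.5],[0,0,0,0,0,0,8.5],[0,0,0,0,0,0,8.5]],
  ],
)

```text
time: 39.4
ee_pos: [0.3724, -0.2808, 0.1421]
tcp_rot: [-179.9, -0.2, 87.5]
wrist_force: [1.0, 0.8, 0.4]
opening: 0.0849
```

Run:
```python
from h import *
st()
plan([((.379,-.2815,.06),88,.02)],op=8.5)
jars()
im=imaging.camera("side");crop("side",im,230,100,430,220,4,"j12.png")
```

```text
t 39.40 p [ 0.3724 -0.2808  0.1421] rpy [-179.9   -0.2   87.5] F [1.  0.8 0.4] op 0.0849 q [-37.  -7. -12.  86.   0.  55.]
[[0,-0.001,-0.002,-0.01,0.14,1.64,8.5],[-0.001,-0.001,-0.002,-0.01,0.13,1.64,8.5],[0,0,-0.002,-0.01,0.13,1.64,8.5],[-0.001,-0.001,-0.001,-0.01,0.14,1.64,8.5],[0,0,-0.002,-0.01,0.13,1.65,8.5]]
top [275.1 141.3] [268 134  16  16 198] [0.6686 0.086 ] zshelf [0.6531 0.0799]
top [297.8 142.3] [291 135  15  16 196] [0.6669 0.0101] zshelf [0.6515 0.0072]
top [320.9 143.9] [314 136  15  16 195] [ 0.6632 -0.067 ] zshelf [ 0.648  -0.0667]
top [408.1 185.3] [400 177  17  17 237] [ 0.5298 -0.357 ] zshelf [ 0.5202 -0.3442]
```

View pics/j12.png

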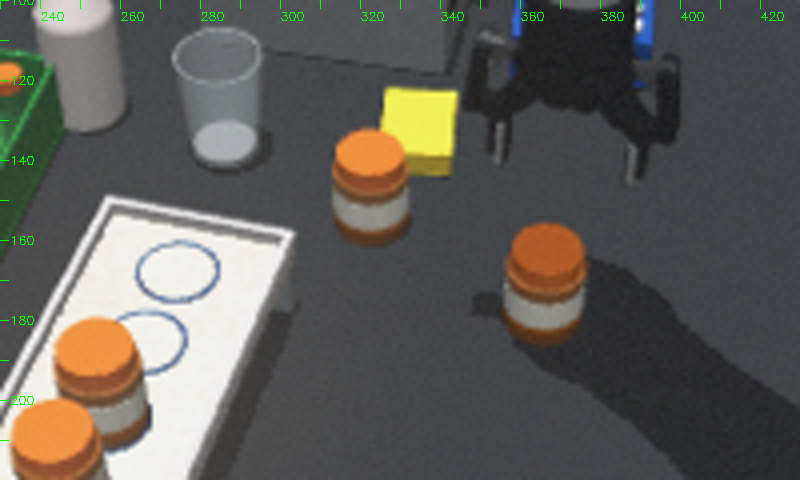

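Emit:
servo_tool(
  moves=[
    [[0,0,0,-0.05,0.08,1.6,8.5],[0,0,0,-0.05,0.08,2,8.5],[0,0,0,-0.05,0.05,2,8.5],[0,0,0,-0.05,0,2,8.5],[0,0,0,0,0,1.5,8.5],[0,0,0,0,0,0.9,8.5],[0,0,0,0,0,0.3,8.5],[0,0,0,0,0,0,8.5]],
  ],
)

```text
time: 40.17
ee_pos: [0.3829, -0.2771, 0.0353]
tcp_rot: [180.0, -0.2, 88.3]
wrist_force: [0.5, -0.1, 0.1]
opening: 0.0851
```

Run:
```python
from h import *
st()
plan([((.379,-.2815,.022),88,.007)],op=8.5)
```

```text
t 40.17 p [ 0.3829 -0.2771  0.0353] rpy [180.   -0.2  88.3] F [ 0.5 -0.1  0.1] op 0.0851 q [-36.  -5. -21.  73.   0.  56.]
[[0,-0.001,0.002,-0.15,-0.13,0.44,8.5],[0,-0.001,0.001,-0.15,-0.12,0.44,8.5],[0,-0.001,0.002,-0.15,-0.13,0.45,8.5]]
```

Emit:
servo_tool(
  moves=[
    [[0,0,0,-0.2,-0.2,0.5,8.5],[0,0,0,-0.2,-0.15,0.5,8.5],[0,0,0,0,0,0.2,8.5],[0,0,0,0,0,0,8.5],[0,0,0,0,0,0,8.5]],
  ],
)

```text
time: 40.58
ee_pos: [0.3809, -0.2819, 0.0249]
tcp_rot: [179.8, -0.1, 88.3]
wrist_force: [0.3, 0.1, -0.0]
opening: 0.0847
```

Run:
```python
from h import *
st()
plan([((.379,-.2815,.022),88,.007)],op=8.5)
```

```text
t 40.58 p [ 0.3809 -0.2819  0.0249] rpy [ 1.798e+02 -1.000e-01  8.830e+01] F [ 0.3  0.1 -0. ] op 0.0847 q [-37.  -4. -22.  72.   0.  55.]
[[0.003,-0.001,0.006,0.03,-0.2,0.29,8.5]]
```

Emit:
servo_tool(
  moves=[
    [[0,0,0,0.03,-0.15,0.25,8.5],[0,0,0,0,0,0,7.5],[0,0,0,0,0,0,6.7],[0,0,0,0,0,0,6.2],[0,0,0,0,0,0,5.8],[0,0,0,0,0,0,5.6],[0,0,0,0,0,0,5.6],[0,0,0,0,0,0,5.6]],
  ],
)

```text
time: 41.25
ee_pos: [0.3798, -0.2822, 0.0235]
tcp_rot: [179.7, 0.0, 88.3]
wrist_force: [-0.4, 0.6, 1.2]
opening: 0.0594
```

Run:
```python
from h import *
st()
o=bot.get_obs()["ee_pos"]
plan([((o[0],o[1],.12),87.4,.018),((.65,-.1405,.12),87.4,.03)],op=5.6)
```

```text
t 41.25 p [ 0.3798 -0.2822  0.0235] rpy [179.7   0.   88.3] F [-0.4  0.6  1.2] op 0.0594 q [-37.  -5. -23.  72.   0.  55.]
[[0.001,0,0.003,0,0.01,-1.61,5.6],[0.001,0,0.003,0,0.01,-1.61,5.6],[0.001,0,0.002,0,0,-1.61,5.6],[0.001,0,0.003,0,0,-1.61,5.6],[0.001,0,0.002,0,0,-1.6,5.6],[0,0,0.003,0,0.01,-1.61,5.6],[0,0,0,1.4,2.4,0,5.6],[0,0,0,1.4,2.39,0,5.6],[0,0,0,1.4,2.4,0,5.6],[0,0,0,1.4,2.39,0,5.6],[0,0,0,1.4,2.4,0,5.6],[0,0,0,1.4,2.39,0,5.6]]
[[0,0,0,1.4,2.4,0,5.6],[0,0,0,1.4,2.39,0,5.6],[0,0,0,1.39,2.4,0,5.6],[0,0,0,1.4,2.39,0,5.6],[0,0,0,1.39,2.4,0.01,5.6]]
```

Emit:
servo_tool(
  moves=[
    [[0,0,0,0,0,-1,5.6],[0,0,0.002,0,0,-1.8,5.6],[0,0,0.002,0,0,-1.8,5.6],[0,0,0.003,0,0,-1.8,5.6],[0,0,0.003,0.6,0.8,-1.8,5.6],[0,0,0.003,1.2,2,-0.8,5.6],[0,0,0,1.5,2.5,-0.4,5.6],[0,0,0,1.5,2.6,0,5.6],[0,0,0,1.5,2.6,0,5.6],[0,0,0,1.5,2.6,0,5.6],[0,0,0,1.5,2.6,0,5.6],[0,0,0,1.4,2.6,0,5.6]],
  ],
)

```text
time: 42.25
ee_pos: [0.5683, -0.18, 0.1276]
tcp_rot: [179.9, -0.1, 87.1]
wrist_force: [0.1, -0.8, -1.9]
opening: 0.059
```

Run:
```python
from h import *
st()
o=bot.get_obs()["ee_pos"]
plan([((.65,-.1405,.1),87.4,.02)],op=5.6)
```

```text
t 42.25 p [ 0.5683 -0.18    0.1276] rpy [ 1.799e+02 -1.000e-01  8.710e+01] F [ 0.1 -0.8 -1.9] op 0.0590 q [-18.  10.   5.  84.   0.  75.]
[[0,0,-0.001,0.87,1.59,0.55,5.6],[0,0,-0.001,0.87,1.59,0.56,5.6],[0,0,-0.001,0.87,1.59,0.55,5.6],[0.001,-0.001,-0.001,0.87,1.59,0.56,5.6],[0,0,-0.002,0.86,1.6,0.55,5.6]]
```

Emit:
servo_tool(
  moves=[
    [[0,0,0,0.7,1.5,0.2,5.6],[0,0,0,0.8,1.55,0.4,5.6],[0,0,0,0.8,1.5,0.6,5.6],[0,0,0,0.6,1.4,0.6,5.6],[0,0,0,0.4,0.8,0.6,5.6],[0,0,0,0,0,0.2,5.6],[0,0,0,0,0,0,5.6],[0,0,0,0,0,0,5.6]],
  ],
)

```text
time: 42.92
ee_pos: [0.6437, -0.1442, 0.1003]
tcp_rot: [-179.8, -0.2, 87.4]
wrist_force: [0.3, -1.0, -2.6]
opening: 0.0596
```

Run:
```python
from h import *
st()
o=bot.get_obs()["ee_pos"]
plan([((.65,-.1405,.086),87.4,.005)],op=5.6)
```

```text
t 42.92 p [ 0.6437 -0.1442  0.1003] rpy [-179.8   -0.2   87.4] F [ 0.3 -1.  -2.6] op 0.0596 q [-13.  20.  13.  83.   0.  80.]
[[-0.001,-0.001,0,0.1,0.15,0.36,5.6],[-0.001,-0.001,0,0.1,0.16,0.36,5.6],[-0.001,0,0,0.1,0.15,0.35,5.6],[0,-0.001,0,0.09,0.16,0.36,5.6]]
```

Emit:
servo_tool(
  moves=[
    [[0,0,0,0.1,0.16,0.35,5.6],[0,0,0,0.1,0.16,0.35,5.6],[0,0,0,0.1,0.16,0.3,5.6],[0,0,0,0.1,0.16,0.25,5.6],[0,0,0,0,0.05,0.15,5.6],[0,0,0,0,0,0.1,5.6],[0,0,0,0,0,0,5.6]],
  ],
)

```text
time: 43.5
ee_pos: [0.6495, -0.142, 0.0859]
tcp_rot: [-179.9, -0.1, 87.2]
wrist_force: [-0.5, 0.1, -2.1]
opening: 0.0591
```

Run:
```python
from h import *
st()
```

```text
t 43.50 p [ 0.6495 -0.142   0.0859] rpy [-1.799e+02 -1.000e-01  8.720e+01] F [-0.5  0.1 -2.1] op 0.0591 q [-12.  21.  12.  82.   0.  80.]
```

Emit:
servo_tool(
  moves=[
    [[0,0,0,0.07,0.02,0.12,5.6],[0,0,0,0.06,0.02,0.1,5.6],[0,0,0,0,0,0.08,5.6],[0,0,0,0,0,0.08,5.6],[0,0,0,0,0,0.08,5.6],[0,0,0,0,0,0,5.6]],
  ],
)

```text
time: 44.0
ee_pos: [0.6502, -0.1408, 0.0837]
tcp_rot: [180.0, -0.1, 87.2]
wrist_force: [-0.7, 0.1, -2.9]
opening: 0.0594
```

Run:
```python
from h import *
st()
```

```text
t 44.00 p [ 0.6502 -0.1408  0.0837] rpy [ 1.80e+02 -1.00e-01  8.72e+01] F [-0.7  0.1 -2.9] op 0.0594 q [-12.  20.  12.  82.   0.  80.]
```

Emit:
servo_tool(
  moves=[
    [[0,0,0,0,0,0.1,5.6],[0,0,0,0,0,0.1,5.6],[0,0,0,0,0,0,5.6],[0,0,0,0,0,0,6.3],[0,0,0,0,0,0,7],[0,0,0,0,0,0,8],[0,0,0,0,0,0,8.5],[0,0,0,0,0,0,8.5]],
  ],
)

```text
time: 44.67
ee_pos: [0.6511, -0.1409, 0.0831]
tcp_rot: [179.8, -0.1, 87.2]
wrist_force: [-0.3, 0.2, 0.7]
opening: 0.0852
```

Emit:
servo_tool(
  moves=[
    [[0,0,0,0,0,-1,8.5],[0,0,0,0,0,-2,8.5],[0,0,0,0,0,-2.5,8.5],[0,0,0,0,0,-2.5,8.5],[0,0,0,0,0,0,8.5]],
  ],
)

```text
time: 45.08
ee_pos: [0.6495, -0.1407, 0.1665]
tcp_rot: [180.0, -0.1, 87.2]
wrist_force: [0.5, -0.0, 0.5]
opening: 0.0852
```

Run:
```python
from h import *
st()
plan([((.529,-.3575,.16),88,.038)],op=8.5)
im=imaging.camera("side");crop("side",im,190,100,390,250,4,"j13.png")
```

```text
t 45.08 p [ 0.6495 -0.1407  0.1665] rpy [ 1.80e+02 -1.00e-01  8.72e+01] F [ 0.5 -0.   0.5] op 0.0852 q [-12.  20.  21.  91.   0.  80.]
[[0,0,-0.002,-3.18,-1.57,0.09,8.5],[0,0,-0.002,-3.17,-1.58,0.09,8.5],[0,0,-0.002,-3.17,-1.58,0.09,8.5],[0,-0.001,-0.002,-3.17,-1.59,0.08,8.5],[0,0,-0.002,-3.16,-1.6,0.09,8.5],[0,-0.001,-0.002,-3.16,-1.6,0.09,8.5],[0,0,-0.001,-3.16,-1.61,0.09,8.5]]
```

View pics/j13.png

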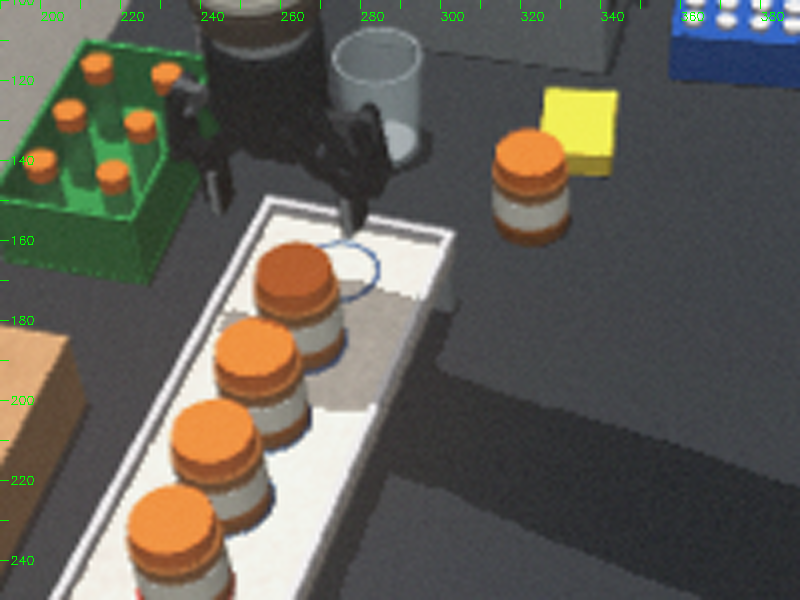

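Emit:
servo_tool(
  moves=[
    [[0,0,0,-3.18,-1.57,0.1,8.5],[0,0,0,-3.17,-1.58,0.1,8.5],[0,0,0,-3.17,-1.58,0.1,8.5],[0,0,0,-3.17,-1.59,0.1,8.5],[0,0,0,-3.16,-1.6,0.1,8.5],[0,0,0,-3.16,-1.6,0.1,8.5],[0,0,0,-2.2,-1.1,0.1,8.5],[0,0,0,0,0,0,8.5],[0,0,0,0,0,0,8.5]],
  ],
)

```text
time: 45.88
ee_pos: [0.528, -0.3541, 0.1535]
tcp_rot: [-179.8, -0.2, 87.5]
wrist_force: [-0.1, 0.9, 0.1]
opening: 0.0853
```

Run:
```python
from h import *
st()
plan([((.529,-.3575,.06),88,.02)],op=8.5)
print(px2w("top",421.5,190,.025),px2w("top",422,148,0))
im=imaging.camera("side");crop("side",im,230,60,430,220,4,"j14.png")
```

```text
t 45.88 p [ 0.528  -0.3541  0.1535] rpy [-179.8   -0.2   87.5] F [-0.1  0.9  0.1] op 0.0853 q [-34.  16.  15.  88.   0.  59.]
[[-0.001,-0.001,-0.002,-0.07,0.03,1.87,8.5],[-0.001,-0.001,-0.002,-0.07,0.03,1.87,8.5],[-0.001,-0.001,-0.002,-0.07,0.03,1.87,8.5],[0,-0.001,-0.001,-0.07,0.02,1.87,8.5],[-0.001,0,-0.002,-0.07,0.02,1.87,8.5]]
[ 0.52250441 -0.4128371   0.025     ] [ 0.67520522 -0.42235634  0.        ]
```

View pics/j14.png

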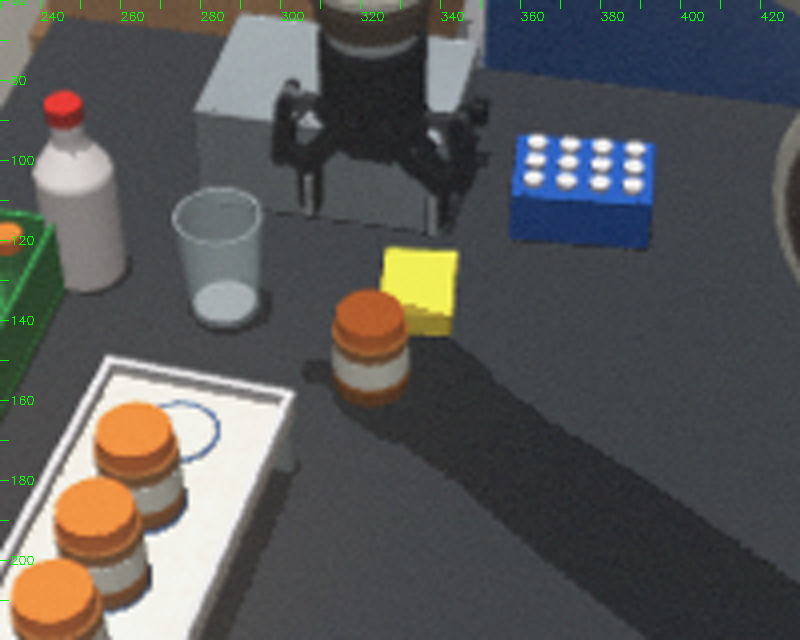

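Emit:
servo_tool(
  moves=[
    [[0,0,0,-0.1,0,1.8,8.5],[0,0,0,-0.1,-0.05,2.1,8.5],[0,0,0,-0.1,-0.05,2.1,8.5],[0,0,0,-0.1,-0.05,2.1,8.5],[0,0,0,0,0,1.8,8.5],[0,0,0,0,0,1,8.5],[0,0,0,0,0,0.4,8.5],[0,0,0,0,0,0,8.5]],
  ],
)

```text
time: 46.6
ee_pos: [0.5314, -0.3498, 0.0365]
tcp_rot: [-179.9, -0.2, 88.0]
wrist_force: [-0.2, 0.0, -0.1]
opening: 0.0848
```

Run:
```python
from h import *
st()
plan([((.529,-.3575,.022),88,.007)],op=8.5)
```

```text
t 46.60 p [ 0.5314 -0.3498  0.0365] rpy [-179.9   -0.2   88. ] F [-0.2  0.  -0.1] op 0.0848 q [-33.  18.   3.  76.   0.  59.]
[[-0.001,-0.001,0,-0.26,-0.07,0.48,8.5],[0,-0.002,0,-0.26,-0.07,0.48,8.5],[-0.001,-0.001,0.001,-0.26,-0.07,0.49,8.5]]
```

Emit:
servo_tool(
  moves=[
    [[0,0,0,-0.3,-0.08,0.5,8.5],[0,0,0,-0.3,-0.06,0.5,8.5],[0,0,0,-0.1,0,0.3,8.5],[0,0,0,0,0,0,8.5],[0,0,0,0,0,0,8.5]],
  ],
)

```text
time: 47.02
ee_pos: [0.5319, -0.3576, 0.0259]
tcp_rot: [179.9, -0.1, 88.1]
wrist_force: [0.2, 0.0, -1.0]
opening: 0.085
```

Run:
```python
from h import *
st()
plan([((.529,-.3575,.022),88,.007)],op=8.5)
```

```text
t 47.02 p [ 0.5319 -0.3576  0.0259] rpy [ 1.799e+02 -1.000e-01  8.810e+01] F [ 0.2  0.  -1. ] op 0.0850 q [-34.  18.   3.  74.   0.  58.]
[[0.003,-0.002,0.002,0,-0.29,0.39,8.5]]
```

Emit:
servo_tool(
  moves=[
    [[0,0,0,0,-0.2,0.3,8.5],[0,0,0,0,0,0,7.5],[0,0,0,0,0,0,6.7],[0,0,0,0,0,0,6.2],[0,0,0,0,0,0,5.8],[0,0,0,0,0,0,5.6],[0,0,0,0,0,0,5.6],[0,0,0,0,0,0,5.6]],
  ],
)

```text
time: 47.68
ee_pos: [0.5302, -0.3583, 0.0243]
tcp_rot: [179.7, -0.0, 88.1]
wrist_force: [1.2, -0.5, -0.4]
opening: 0.0589
```

Run:
```python
from h import *
st()
o=bot.get_obs()["ee_pos"]
plan([((o[0],o[1],.12),87.4,.018),((.6465,-.2145,.12),87.4,.025)],op=5.6)
```

```text
t 47.68 p [ 0.5302 -0.3583  0.0243] rpy [179.7  -0.   88.1] F [ 1.2 -0.5 -0.4] op 0.0589 q [-34.  18.   2.  74.   0.  58.]
[[0.001,0,0.002,0,0.01,-1.59,5.6],[0.001,0,0.002,0,0.01,-1.6,5.6],[0.001,0,0.002,0,0,-1.59,5.6],[0.001,0,0.002,0,0,-1.6,5.6],[0,0,0.002,0,0,-1.59,5.6],[0.001,0,0.002,0,0,-1.6,5.6],[0,0,0,1.86,1.37,0,5.6],[0,0,0,1.86,1.37,0,5.6],[0,0,0,1.86,1.37,0,5.6],[0,0,0,1.86,1.37,0,5.6],[0,0,0,1.86,1.37,0,5.6],[0,0,0,1.87,1.37,0,5.6]]
[[0,0,0,1.86,1.37,0,5.6],[0,0,0,1.87,1.38,0.01,5.6]]
```

Emit:
servo_tool(
  moves=[
    [[0,0,0,0,0,-1,5.6],[0,0,0.002,0,0,-1.8,5.6],[0,0,0.002,0,0,-1.8,5.6],[0,0,0.002,0,0,-1.8,5.6],[0,0,0.002,0,0,-1.8,5.6],[0,0,0.002,0.8,0.6,-1,5.6],[0,0,0,1.6,1.2,-0.5,5.6],[0,0,0,1.9,1.4,0,5.6],[0,0,0,1.9,1.4,0,5.6],[0,0,0,1.9,1.4,0,5.6],[0,0,0,1.9,1.4,0,5.6],[0,0,0,1.6,1.2,0,5.6]],
  ],
)

```text
time: 48.68
ee_pos: [0.6216, -0.2406, 0.1278]
tcp_rot: [-179.9, -0.2, 87.1]
wrist_force: [-0.4, 0.6, -2.2]
opening: 0.0591
```

Run:
```python
from h import *
st()
plan([((.6465,-.2145,.1),87.4,.015)],op=5.6)
```

```text
t 48.68 p [ 0.6216 -0.2406  0.1278] rpy [-179.9   -0.2   87.1] F [-0.4  0.6 -2.2] op 0.0591 q [-21.  21.  17.  87.   0.  72.]
[[0,-0.001,-0.001,0.68,0.59,0.7,5.6],[0,-0.001,-0.001,0.68,0.59,0.7,5.6],[-0.001,-0.001,-0.002,0.68,0.59,0.69,5.6],[0,-0.001,-0.001,0.69,0.59,0.7,5.6]]
```

Emit:
servo_tool(
  moves=[
    [[0,0,0,0.45,0.5,0.3,5.6],[0,0,0,0.5,0.5,0.5,5.6],[0,0,0,0.5,0.5,0.6,5.6],[0,0,0,0.4,0.4,0.6,5.6],[0,0,0,0,0,0.4,5.6],[0,0,0,0,0,0,5.6],[0,0,0,0,0,0,5.6]],
  ],
)

```text
time: 49.27
ee_pos: [0.644, -0.2173, 0.0993]
tcp_rot: [-179.7, -0.3, 87.3]
wrist_force: [0.3, 0.1, -2.2]
opening: 0.0589
```

Run:
```python
from h import *
st()
plan([((.6465,-.2145,.087),87.4,.005)],op=5.6)
```

```text
t 49.27 p [ 0.644  -0.2173  0.0993] rpy [-179.7   -0.3   87.3] F [ 0.3  0.1 -2.2] op 0.0589 q [-19.  23.  17.  84.   0.  74.]
[[-0.002,-0.002,-0.001,0.09,0.08,0.41,5.6],[-0.002,-0.002,0,0.1,0.08,0.41,5.6],[-0.001,-0.002,-0.001,0.09,0.08,0.41,5.6]]
```

Emit:
servo_tool(
  moves=[
    [[-0.002,-0.002,0,0.1,0.1,0.35,5.6],[-0.002,-0.002,0,0.1,0.1,0.35,5.6],[0,0,0,0.1,0.1,0.25,5.6],[0,0,0,0.05,0.05,0.2,5.6],[0,0,0,0,0,0.15,5.6],[0,0,0,0,0,0.1,5.6],[0,0,0,0,0,0,5.6]],
  ],
)

```text
time: 49.85
ee_pos: [0.6469, -0.2158, 0.0846]
tcp_rot: [-180.0, -0.1, 87.1]
wrist_force: [0.4, -0.9, -2.7]
opening: 0.0594
```

Run:
```python
from h import *
st()
```

```text
t 49.85 p [ 0.6469 -0.2158  0.0846] rpy [-1.80e+02 -1.00e-01  8.71e+01] F [ 0.4 -0.9 -2.7] op 0.0594 q [-18.  23.  15.  82.   0.  74.]
```

Emit:
servo_tool(
  moves=[
    [[0,0,0,0,0,0.1,5.6],[0,0,0,0,0,0.1,5.6],[0,0,0,0,0,0,5.6],[0,0,0,0,0,0,5.6]],
  ],
)

```text
time: 50.18
ee_pos: [0.6472, -0.216, 0.0848]
tcp_rot: [179.9, -0.0, 87.1]
wrist_force: [-0.2, -0.7, -3.1]
opening: 0.0596
```

Emit:
servo_tool(
  moves=[
    [[0,0,0,0,0,0,6.3],[0,0,0,0,0,0,7],[0,0,0,0,0,0,8],[0,0,0,0,0,0,8.5],[0,0,0,0,0,0,8.5],[0,0,0,0,0,-1,8.5],[0,0,0,0,0,-2,8.5],[0,0,0,0,0,-2.5,8.5],[0,0,0,0,0,-2.5,8.5],[0,0,0,0,0,0,8.5]],
  ],
)

```text
time: 51.02
ee_pos: [0.6464, -0.2158, 0.1695]
tcp_rot: [179.9, -0.0, 87.1]
wrist_force: [0.8, -0.5, 1.5]
opening: 0.0853
```

Emit:
servo_tool(
  moves=[
    [[0,0,0,-1.5,-3,-0.5,8.5],[0,0,0,-1.5,-3,-0.5,8.5],[0,0,0,-1.5,-3,-0.5,8.5],[0,0,0,-1.5,-3,-0.5,8.5],[0,0,0,-1.5,-3,-0.5,8.5],[0,0,0,-1.5,-3,-0.5,8.5],[0,0,0,-1.5,-3,0,8.5],[0,0,0,0,0,0,8.5],[0,0,0,0,0,0,8.5]],
  ],
)

```text
time: 51.77
ee_pos: [0.4242, -0.3131, 0.2054]
tcp_rot: [179.6, 0.2, 87.3]
wrist_force: [0.4, -0.2, -0.3]
opening: 0.0849
```

Run:
```python
from h import *
st()
im=imaging.camera("side");cv2.imwrite("pics/f1.png",im);crop("side",im,190,100,390,270,4,"f1c.png")
im=imaging.camera("top");cv2.imwrite("pics/f2.png",im);crop("top",im,250,110,450,220,4,"f2c.png")
jars()
```

```text
t 51.77 p [ 0.4242 -0.3131  0.2054] rpy [179.6   0.2  87.3] F [ 0.4 -0.2 -0.3] op 0.0849 q [-36.   1.   3.  92.   0.  56.]
top [275.1 141.2] [268 134  16  15 194] [0.6691 0.086 ] zshelf [0.6536 0.0799]
top [297.8 142.4] [291 135  15  16 197] [0.6668 0.0101] zshelf [0.6514 0.0073]
top [320.9 143.8] [314 136  15  16 196] [ 0.6635 -0.0669] zshelf [ 0.6482 -0.0665]
top [344.  145.5] [337 138  15  16 195] [ 0.6594 -0.1441] zshelf [ 0.6443 -0.1404]
top [367.1 146.9] [360 139  15  16 196] [ 0.6565 -0.2213] zshelf [ 0.6416 -0.2144]
```

View pics/f1c.png

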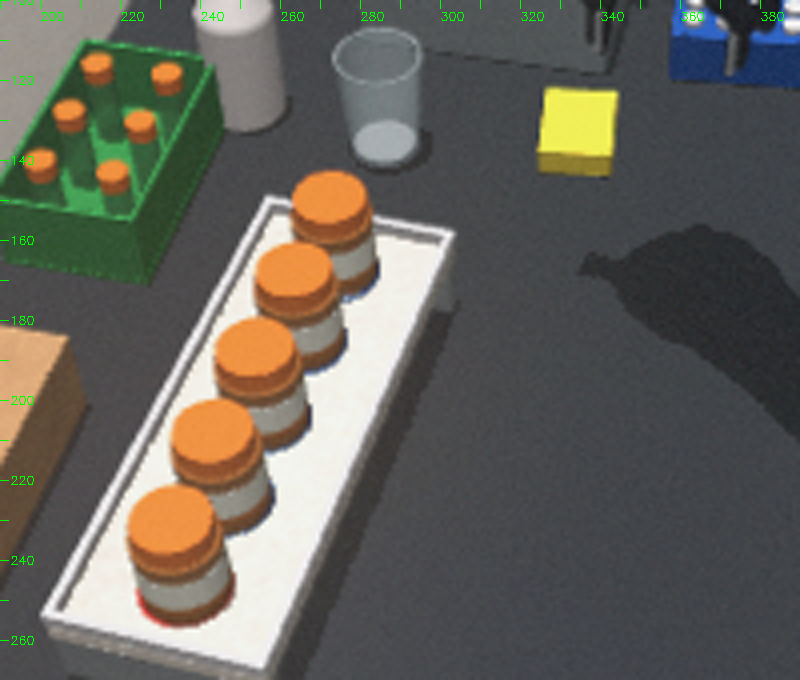

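View pics/f2.png

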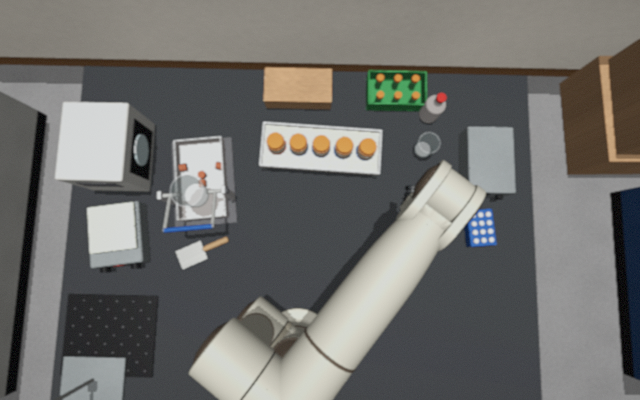

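View pics/f1.png

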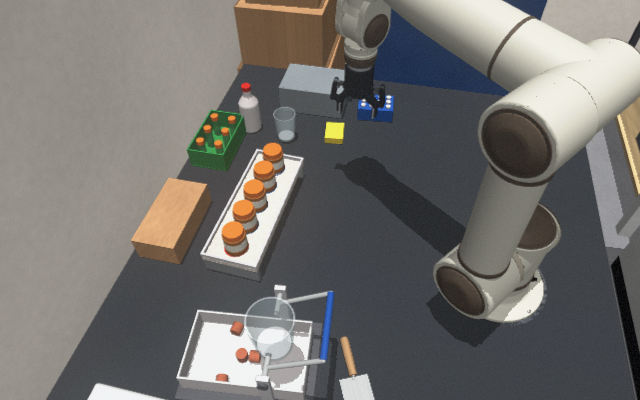

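Run:
```python
from h import *
a=cv2.imread("pics/f1.png");o=cv2.imread("pics/side0.png")
for I in(o,a):
    h=cv2.cvtColor(I,cv2.COLOR_BGR2HSV);m=cv2.inRange(h,(105,150,60),(125,255,255));m[:, :300]=0;m[:280]=0;m[:,345:]=0
    ys,xs=np.nonzero(m);print(xs.mean(),ys.mean())
print(bot.job_done())
```

```text
326.66740576496676 325.5365853658537
326.6651982378855 325.62334801762114
the job is handed in; nothing more can be done
None
```

I tipped the vessel by its blue handle at about 0.4–0.7 rad/s to about 2.43 rad, and all four pieces dropped into the white tray. I then swung it back upright. Next I placed all five amber jars standing on the marked circles, from the red circle to ring 5, gripping at 25 N and lowering each one slowly onto the shelf. The job was handed in at about 52 s of the 210 s limit.

**Last checks**
- **Pieces:** all four are visible in the tray.
- **Vessel:** the handle's pixel position matches the start picture to within 0.1 px, so it is fully upright.
- **Jars:** all five are standing. Along the row, the top camera puts them within about 2 mm of the ring centres.
- **Other objects:** the beaker, spatula and timer have not moved. I saw no jar get knocked aside, and the robot is touching nothing.

**Not clean**
- **Slipping on the handle:** the bar slid up to 9 mm in the grip while swinging, so I opened and re-gripped it three times partway. The vessel stayed where it was each time.
- **Jar position across the shelf:** the top camera reads all five jars 3–5 mm toward the robot, while the robot's own position at release was 1–2 mm beyond the ring centres. The ring edges visible in the side view suggest the jars are off by only 1–3 mm.
- **Contact force:** the wrist force did not clearly show the jars touching the shelf, so I judged contact from the tool height no longer dropping.

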